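# Lay out the marmalade station

## Task

We are about to make marmalade: take the cap off every jar that has one and set it knob up in a pocket of the plywood tray, lying flat on the tray's floor, and leave the jars standing. Take the ladle and the jam thermometer off their stand and hang each by its own hook over the rim of the green pot, with its lower end inside the pot, so that it stays there by itself. Leave the spoon, pepper mill and spice jar where they are.

Things in the scene. Friction and masses are not known exactly. Their poses are not given: they have to be found in the camera images.
- pot: Open round enamelled pot, pale green outside, cream inside, empty, fixed to the hob. Outer diameter 220 mm, straight wall 6 mm thick (middle of the rim 107 mm from the axis), rim 130 mm above its origin, which is the centre of its underside on the hob. Two loop handles at its +y and -y sides, about 80 mm wide, reaching 143 mm from the axis, 98 mm up.
- stand: Fixed utensil stand: an upright aluminium panel 6 mm thick along its y, 200 mm long, 80 mm tall, top edge 160 mm above the origin (centre of its underside on the table), on two posts (to 165 mm) at y = -98 and 98 mm. Ladle and thermometer hang from its top edge by their hooks, in either order, some 86 mm apart, free leg on the stand's -x side.
- ladle: Short steel ladle, 178 mm long, about 120 g, orange handle, own hook half way up, leaning some 5 to 13 degrees as it hangs. Origin: underside of the middle of the hook's bridge, the point that sits on a rim; z up the handle. The hook's free leg is at +x (3 mm thick, 12 mm wide, reaching 26 mm below the bridge), the shank at -x; 20 mm gap between them (x = -10 to 10).
- ladle_grip (a point): Grip point in the handle, at x = -14, z = 45 mm in the frame of the ladle. The handle is 8 mm thick in x, 14 mm wide in y, from z = 6 to 70, with a round knob 22 mm across on top (to z = 88).
- ladle_bowl (a point): Bottom of the ladle's bowl (58 mm wide), 90 mm below the ladle's origin and 38 mm to its -x
- thermometer: Jam thermometer, 178 mm long, about 100 g: brass plate with white scale, dark wooden handle, own hook half way up. Origin: underside of the middle of the hook's bridge, the point that sits on a rim; z up the handle. The hook's free leg is at +x (3 mm thick, 12 mm wide, reaching 26 mm below the bridge), the shank at -x; 20 mm gap between them (x = -10 to 10).
- thermometer_grip (a point): Grip point in the handle, at x = -14, z = 45 mm in the frame of the thermometer. The handle is 8 mm thick in x, 14 mm wide in y, from z = 6 to 70, with a round knob 22 mm across on top (to z = 88).
- thermometer_tip (a point): Lower end of the thermometer's brass plate (26 mm wide in y, 4 mm thick), 90 mm below its origin and 12 mm to its -x
- tray: Loose plywood cap tray, 170 x 170 x 20 mm, about 600 g, with one cross of dividers making four square pockets with 77 mm sides, centred at x, y = -41 or 41 mm from its origin (centre of its underside). Walls 5 mm, inner floor 5 mm above the origin.
- jar_board: Fixed wooden board 200 x 200 x 12 mm that the four jars stand on; origin at the centre of its underside
- jar1: Open glass jar 1, loose, 62 mm wide, 90 mm tall, 250 g, on the board; origin at the centre of its underside. Jars without a cap are open already.
- cap1: Loose cap of jar 1 (may be absent), 60 g: red disc 66 mm across and 6 mm thick with a white plug 44 mm across, 10 mm deep, under it (sits loosely in the mouth, pulls straight up), and a wooden knob 22 mm across, 24 mm tall, on top. Origin at the centre of the plug's underside, z up: disc from 10 to 16 mm, knob from 16 to 40 mm. Set down, it stands on its plug.
- jar2: Open glass jar 2, loose, 62 mm wide, 90 mm tall, 250 g, on the board; origin at the centre of its underside. Jars without a cap are open already.
- cap2: Loose cap of jar 2 (may be absent), 60 g: red disc 66 mm across and 6 mm thick with a white plug 44 mm across, 10 mm deep, under it (sits loosely in the mouth, pulls straight up), and a wooden knob 22 mm across, 24 mm tall, on top. Origin at the centre of the plug's underside, z up: disc from 10 to 16 mm, knob from 16 to 40 mm. Set down, it stands on its plug.
- jar3: Open glass jar 3, loose, 62 mm wide, 90 mm tall, 250 g, on the board; origin at the centre of its underside. Jars without a cap are open already.
- cap3: Loose cap of jar 3 (may be absent), 60 g: red disc 66 mm across and 6 mm thick with a white plug 44 mm across, 10 mm deep, under it (sits loosely in the mouth, pulls straight up), and a wooden knob 22 mm across, 24 mm tall, on top. Origin at the centre of the plug's underside, z up: disc from 10 to 16 mm, knob from 16 to 40 mm. Set down, it stands on its plug.
- jar4: Open glass jar 4, loose, 62 mm wide, 90 mm tall, 250 g, on the board; origin at the centre of its underside. Jars without a cap are open already.
- cap4: Loose cap of jar 4 (may be absent), 60 g: red disc 66 mm across and 6 mm thick with a white plug 44 mm across, 10 mm deep, under it (sits loosely in the mouth, pulls straight up), and a wooden knob 22 mm across, 24 mm tall, on top. Origin at the centre of the plug's underside, z up: disc from 10 to 16 mm, knob from 16 to 40 mm. Set down, it stands on its plug.
- wooden_spoon: Wooden spoon lying on the table; a bystander, to be left alone
- pepper_mill: Dark wooden pepper mill, 52 mm wide, 125 mm tall, standing; a bystander, to be left alone
- spice_jar: Small yellow spice jar with black top, 44 mm wide, 85 mm tall, standing; a bystander, to be left alone

How it is judged:
By the outcome, as a careful person would: the job done as asked, in the order asked, and still so for the second after the job is handed in, with the robot touching nothing.
Of cap1, cap2, cap3, cap4 only 2 to 4 are there at a start; the rules pass over those that are not, and their reading is None.
At some moment in a run one of tray may be knocked a few centimetres aside while the robot is not near it.
Once in a run the grip may slacken for a moment while it holds something.
It also fails if it takes over 210 s, if anything falls off the work surface, if the arm or the gripper's body presses on something with over 40 N, if the wrist force passes 120 N, or if a joint passes its speed limit or range.

## Robot

A 7-joint arm with a two-finger parallel gripper is mounted at the origin on the work surface. World frame = base frame: x ahead of the robot, y to its left, z up, the work surface at z = 0. Lengths are in m, angles in rad, forces in N, time in s.
With the tool pointing down it reaches from about 0.4 to 0.9 m from the base axis. Payload 5.6 kg.
Tool frame: the origin (TCP) lies at the very end of the fingers, on their centre line; the grasp point (between the pads) lies 19 mm behind it (robot.grip_depth is the distance from the TCP to the grasp point, in m); z points along the fingers, y is the line along which they close (so a half turn about z gives the same grasp; the last joint's range is limited). The gripper opens to 92 mm and grips with 3 to 60 N. Pads are 20 mm wide; open, the fingers measure 128 mm over their backs; the gripper's body (75 mm by 189 mm) begins 69 mm behind the grasp point.
Start: joints at [1.14, 0.468, -0.012, 1.603, 0.006, 1.071, -0.056], TCP at [0.246, -0.602, 0.215] pointing down, gripper open.
Joint ranges: [-2.53, 2.53], [-0.31, 2.02], [-1.57, 1.55], [0.28, 2.44], [-1.29, 4.43], [0.15, 1.84], [-2.92, 2.92]. Speed limits (rad/s): [2.57, 2.57, 3.14, 3.14, 3.14, 3.14, 3.14].

## Interface

Orientations are given as a rotation vector (axis times angle).
In Python, from cell import robot gives the robot as it stands. The module is installed in compiled form; this text tells all that it offers.
- The arm moves only by the tool send_rows, never from a script. Its argument "increments" is text: rows parted by semicolons, each of 7 numbers parted by spaces: the turn, a rotation vector about the tool's x, y, z in degrees, then the shift along the tool's x, y, z in mm, then the gripper command: -1 is shut, 1 is fully open, values between are in proportion. In form: ax ay az tx ty tz claw; .... A call has 1 to 12 rows; each row is the pose to reach, as a shift and turn from the pose commanded when the call began, along the tool's axes at that moment; what a row does not reach only later rows make up. A row lasts 1/10 s, in which the tool goes at most 50 mm and 8.59 degrees, less where a joint would pass 70% of its speed; a pose out of reach is approached as far as the arm can. A call with a gripper value outside its range is refused whole. The fingers move at their own pace and stop on an object; "newtons" is the grip in N (left out, the last holds). Time passes only in rows, so rows that repeat a pose let the fingers close. It gives the time, the measured TCP pose, the force, the opening and the grip force at its end, in the units of the state.
- robot.read_state(): the state, without advancing time (a new reading comes with each control period).
- robot.grab_frame(name): name is "scene" or "top" or "wrist"; returns the picture (384x512x3 uint8, red, green, blue); there is no depth.
- robot.get_calibration(name): a dict with "camera_matrix" (3x3 intrinsics, pixels), "position" and "orientation" of the camera in the world. Camera axes: x right, y down, z forward; pixel columns grow to the right and rows downward; lengths in m; the calibration is good to about 2 mm. A picture is of the moment at which its call begins: read the wrist's pose just before it. get_calibration takes no time and is no camera call; for the wrist camera it gives the pose at the moment of the call.
- robot.hand_in(): hands the job in; it is judged then, once.
The state is a dict: "clock": time; "joints": joint angles; "qd": joint speeds; "effort": joint torques, N m; "ee_pos": TCP position; "ee_rot": TCP orientation; "wrist_force": force on the tool from outside, world axes, zero at the start; "ft_torque": the same for the moment, N m; "gripper_width": finger opening in m; "finger_force": force on a finger pad.
Only numpy, scipy, OpenCV 4.12 (cv2) and the standard library are available. Lean on these libraries where they do the work, as an engineer would, in place of code of your own. Each camera call takes 0.05 s, during which the arm holds its last target. There are 200 camera calls.

## Working session

There is one attempt and no reset: what is moved stays moved. The work goes in short steps, Python scripts to look and compute and a tool call to move; the robot and the scene stay as the last step left them, time stands still between calls to the robot, and variables do not carry over. Pictures are saved under pics/ and viewed, at most 14 in all, crops included, and the job is handed in when it is done.

Besides the shell and the picture viewer there is one more tool, called after "Emit:" in YAML: its name, and indented under it one key for each argument. send_rows: Moves the arm, as the interface text tells. Its arguments: {"type":"object","properties":{"increments":{"type":"string"},"newtons":{"type":"number"}},"required":["increments"]}

```bash
mkdir -p pics; cat > h.py <<'E'
import numpy as np, cv2
from scipy.spatial.transform import Rotation as R
from cell import robot
def ray(name_or_cal,u,v):
    c=robot.get_calibration(name_or_cal) if isinstance(name_or_cal,str) else name_or_cal
    K=np.array(c["camera_matrix"]);o=np.array(c["orientation"],float)
    M=o if o.shape==(3,3) else R.from_rotvec(o).as_matrix()
    d=M@np.linalg.solve(K,[u,v,1.]);return np.array(c["position"]),d
def onz(n,u,v,z):
    p,d=ray(n,u,v);return p+d*(z-p[2])/d[2]
def snap(n,f=None,s=1):
    im=robot.grab_frame(n)[:,:,::-1].copy()
    if f: cv2.imwrite('pics/'+f,cv2.resize(im,None,fx=s,fy=s))
    return im
def st():
    s=robot.read_state();print({k:np.round(s[k],4).tolist() for k in("clock","ee_pos","ee_rot","gripper_width","wrist_force","joints")});return s
def go(pos,rot=None):
    "shift+turn in tool axes to reach world pos / Rotation rot"
    s=robot.read_state();r=R.from_rotvec(s["ee_rot"]);t=r.inv().apply(np.array(pos)-s["ee_pos"])*1000
    a=np.zeros(3) if rot is None else np.degrees((r.inv()*rot).as_rotvec())
    return np.round(a,1),np.round(t,1)
E
python3 - <<'E'
from h import *
st()
for n in("scene","top"):
    c=robot.get_calibration(n);print(c)
    snap(n,n+'0.png',1.5)
print(R.from_rotvec(robot.read_state()["ee_rot"]).as_matrix().round(3))
E
```

```text
{'clock': 0.0, 'ee_pos': [0.2455, -0.6012, 0.2137], 'ee_rot': [-3.0811, -0.6049, 0.0007], 'gripper_width': 0.0918, 'wrist_force': [0.9176, 0.5805, -1.2646], 'joints': [1.14, 0.4684, -0.0116, 1.6036, 0.006, 1.0714, -0.0563]}
{'camera_matrix': array([[484.441144  ,   0.        , 244.30257385],
       [  0.        , 484.441144  , 197.10980562],
       [  0.        ,   0.        ,   1.        ]]), 'position': array([1.3588243 , 0.71860519, 0.91666632]), 'orientation': array([-1.0028465 , -2.34241193,  1.17799511])}
{'camera_matrix': array([[475.61143051,   0.        , 253.36561737],
       [  0.        , 475.61143051, 190.59751651],
       [  0.        ,   0.        ,   1.        ]]), 'position': array([ 0.37640951, -0.04017588,  1.30169478]), 'orientation': array([-2.12445351,  2.1106167 , -0.19725579])}
[[ 0.926  0.378 -0.001]
 [ 0.378 -0.926  0.001]
 [-0.    -0.002 -1.   ]]
```

View pics/scene0.png

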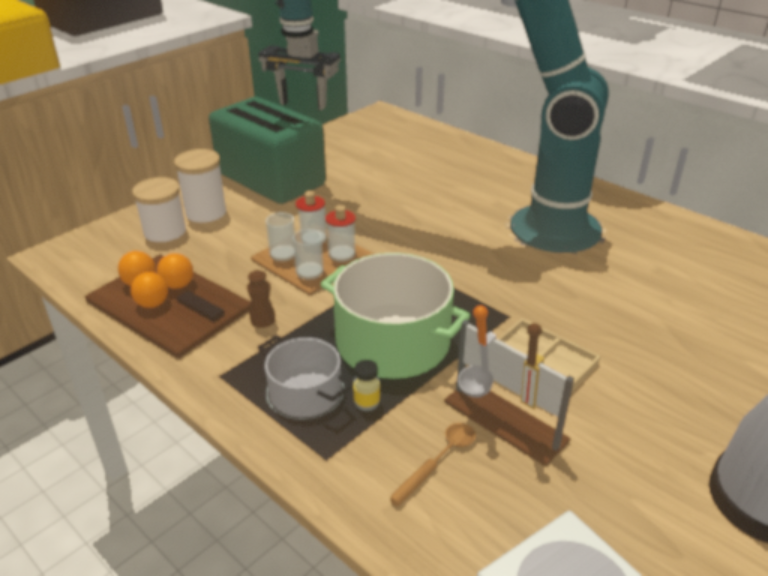

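View pics/top0.png

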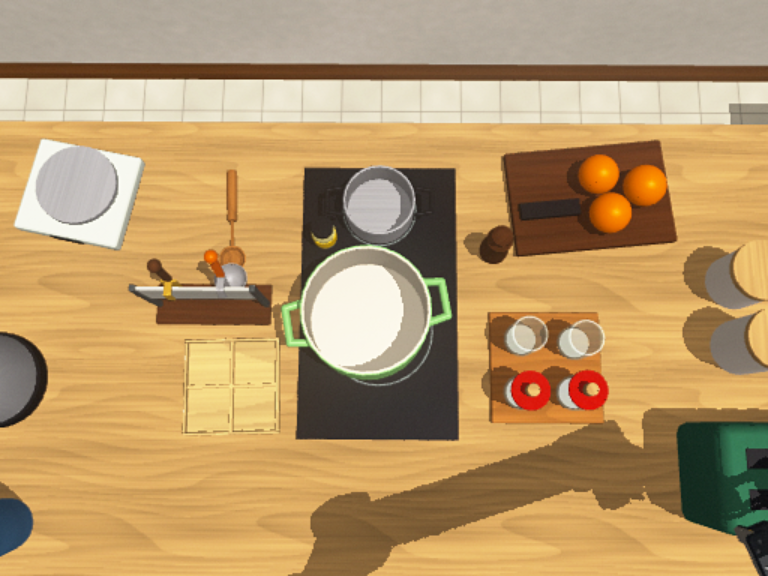

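The top view (up is +x, right is −y) shows two red caps on the robot-side jars at about (530,390) and (590,390), and the tray at (231,386). The pot is at (366,312). The stand has the thermometer on the left with its knob at (155,266), and the ladle at (211,257).

```bash
cat >> h.py <<'E'
def comps(m,minA):
    n,l,s,c=cv2.connectedComponentsWithStats(m.astype(np.uint8));return [(l==i,s[i],c[i]) for i in range(1,n) if s[i][4]>=minA]
def caps(im,cam="top",z=0.108):
    h=cv2.cvtColor(im,cv2.COLOR_BGR2HSV);m=((h[...,0]<6)|(h[...,0]>172))&(h[...,1]>170)&(h[...,2]>100);out=[]
    for k,s,c in comps(m,80):
        p=np.argwhere(k)[:,::-1].astype(np.float32);e=cv2.fitEllipse(cv2.convexHull(p));out.append((onz(cam,*e[0],z),e))
    return out
def tray(im,guess,cam="top"):
    "yellow plywood: quad of the lighter/yellower region near guess px"
    h=cv2.cvtColor(im,cv2.COLOR_BGR2HSV);return h
E
python3 - <<'E'
from h import *
im=cv2.imread('pics/top0.png');im=cv2.resize(im,(512,384),interpolation=cv2.INTER_AREA)
for p,e in caps(im):print('cap',p.round(4),np.round(e[1],1))
h=cv2.cvtColor(im,cv2.COLOR_BGR2HSV)
g=(h[...,0]>40)&(h[...,0]<75)&(h[...,1]>60);g[:, :180]=0;g[:,310:]=0
ks=comps(g,30);print([(s.tolist()) for k,s,c in ks])
p=np.argwhere(g)[:,::-1].astype(np.float32)
# pot handles & rim
for hd,sel in(("all",p),):
    hu=cv2.convexHull(sel).reshape(-1,2)
    w=np.array([onz("top",*q,0.13)for q in sel]); 
    print(w[:,:2].min(0),w[:,:2].max(0))
for px in[(135,288),(268,288),(155,266),(211,257)]:
    print(px,onz("top",px[0]/1.5,px[1]/1.5,0.165).round(4),onz("top",px[0]/1.5,px[1]/1.5,0.24).round(4))
for px in[(184,340),(279,338),(278,433),(183,434)]:print(onz("top",px[0]/1.5,px[1]/1.5,0.02).round(4))
a=cv2.resize(im[100:300,70:330],None,fx=3,fy=3,interpolation=cv2.INTER_CUBIC);cv2.imwrite('pics/c0.png',a)
print(h[280:290:3,110:190:6].tolist()[0]); print(h[257,110:200:3].tolist())
E
```

```text
cap [ 0.4351 -0.2813  0.108 ] [25.5 26.5]
cap [ 0.4361 -0.3764  0.108 ] [25.2 26.3]
[[188, 163, 114, 91, 978]]
[ 0.44866689 -0.15062704] [0.67573306 0.13134838]
(135, 288) [0.5918 0.3664 0.165 ] [0.5776 0.3396 0.24  ]
(268, 288) [0.5931 0.15   0.165 ] [0.5788 0.1374 0.24  ]
(155, 266) [0.6286 0.3363 0.165 ] [0.612  0.3114 0.24  ]
(211, 257) [0.6442 0.2454 0.165 ] [0.6266 0.2265 0.24  ]
[0.5242 0.3226 0.02  ]
[0.5289 0.1509 0.02  ]
[0.3609 0.1469 0.02  ]
[0.3579 0.3144 0.02  ]
[[18, 143, 225], [18, 142, 225], [21, 122, 235], [22, 121, 240], [22, 119, 240], [22, 120, 241], [22, 117, 241], [19, 129, 193], [22, 116, 242], [22, 115, 243], [22, 116, 244], [22, 115, 244], [21, 121, 239], [18, 142, 221]]
[[18, 143, 227], [18, 139, 227], [18, 139, 227], [18, 139, 226], [18, 137, 171], [20, 125, 222], [21, 126, 226], [23, 112, 245], [23, 113, 245], [22, 119, 234], [21, 118, 236], [22, 117, 239], [21, 117, 237], [22, 118, 240], [23, 113, 242], [24, 109, 243], [22, 117, 240], [23, 115, 243], [23, 117, 242], [22, 115, 243], [23, 114, 244], [23, 114, 245], [21, 121, 237], [21, 121, 236], [21, 122, 236], [21, 122, 229], [18, 139, 227], [18, 140, 226], [18, 140, 226], [18, 139, 215]]
```

View pics/c0.png

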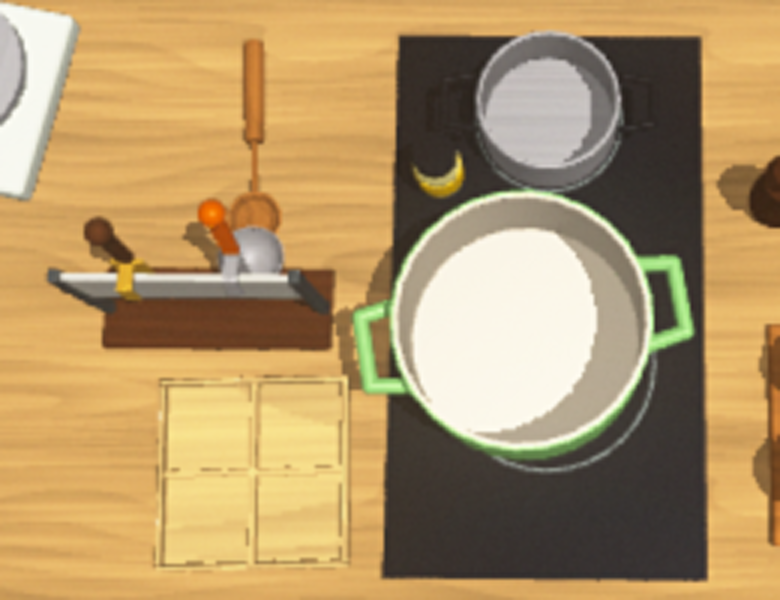

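The two capped jars are at (0.435,−0.281) and (0.436,−0.376). The tray is centred near (0.443,0.234), the stand's yaw is about 0, and the stand panel is at x≈0.593. I'll hover over the first cap.

```bash
cat >> h.py <<'E'
D=R.from_matrix(np.array([[0,1,0],[1,0,0],[0,0,-1.]]))
E
python3 -c "
from h import *
print(go([.435,-.281,.22],D))"
```

```text
(array([ -0.1,  -0. , -67.8]), array([ 296.5, -224.9,   -5.9]))
```

Emit:
send_rows:
  increments: "0 0 0 0 0 -40 0; 0 0 -68 296 -225 -40 0; 0 0 -68 296 -225 -40 0; 0 0 -68 296 -225 -40 0; 0 0 -68 296 -225 -40 0; 0 0 -68 296 -225 -40 0; 0 0 -68 296 -225 -40 0; 0 0 -68 296 -225 -40 0; 0 0 -68 296 -225 -6 0; 0 0 -68 296 -225 -6 0; 0 0 -68 296 -225 -6 0; 0 0 -68 296 -225 -6 0"

```text
clock: 1.3
ee_pos: [0.4343, -0.2834, 0.2212]
ee_rot: [2.221, 2.22, -0.001]
wrist_force: [-0.7, 0.7, 0.3]
gripper_width: 0.0457
finger_force: 0.0
```

```bash
python3 - <<'E'
from h import *
st();im=snap("wrist","w1.png",1.2);
for p,e in caps(im,"wrist"):print('cap',p.round(4),np.round(e,1))
print(robot.get_calibration("wrist"))
E
```

```text
{'clock': 1.3, 'ee_pos': [0.4343, -0.2834, 0.2212], 'ee_rot': [2.2212, 2.2202, -0.0008], 'gripper_width': 0.0457, 'wrist_force': [-0.6807, 0.6561, 0.2584], 'joints': [0.839, 0.2701, -0.3822, 1.8957, 0.1198, 0.9968, 0.4038]}Traceback (most recent call last):
  File "<stdin>", line 3, in <module>
    return _wrapfunc(a, 'round', decimals=decimals, out=out)
    return _wrapit(obj, method, *args, **kwds)
    conv = _array_converter(obj)
ValueError: setting an array element with a sequence. The requested array has an inhomogeneous shape after 1 dimensions. The detected shape was (3,) + inhomogeneous part.
```

View pics/w1.png

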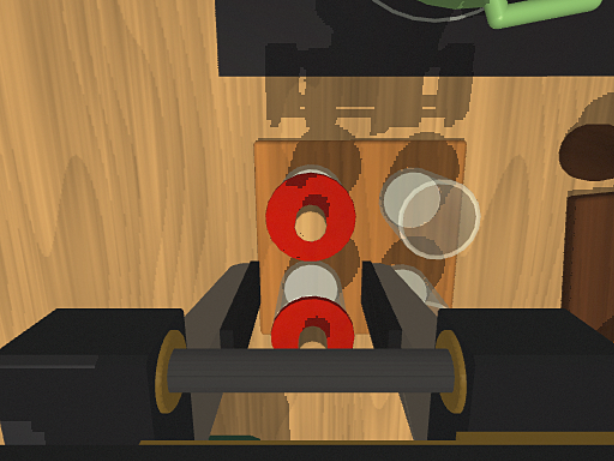

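The wrist view (up is +y, right is +x) shows the first cap at (310,217) and the second at (313,335), partly hidden by the gripper bar.

```bash
python3 - <<'E'
from h import *
im=cv2.resize(cv2.imread('pics/w1.png'),(512,384),interpolation=cv2.INTER_AREA)
for p,e in caps(im,"wrist"):print('cap',p.round(4),[np.round(x,1) for x in e])
print(onz("wrist",311/1.2,224/1.2,.132).round(4))
print(robot.get_calibration("wrist")); print(go([.435,-.281,.111],D))
E
```

```text
cap [ 0.4334 -0.278   0.108 ] [array([258.6, 180.6]), array([73. , 74.4]), np.float64(84.7)]
cap [ 0.435  -0.3726  0.108 ] [array([260.2, 278.8]), array([61.1, 69. ]), np.float64(89.5)]
[ 0.4339 -0.2777  0.132 ]
{'camera_matrix': array([[333.76967525,   0.        , 258.54983899],
       [  0.        , 333.76967525, 189.49507733],
       [  0.        ,   0.        ,   1.        ]]), 'position': array([ 0.4331541 , -0.21463284,  0.39178357]), 'orientation': array([2.89509727e+00, 9.30383381e-04, 1.04264838e-03])}
(array([ 0. ,  0.1, -0. ]), array([  2.7,   0.5, 110.4]))
```

Emit:
send_rows:
  increments: "0 0 0 4 0 40 0; 0 0 0 4 0 80 0; 0 0 0 4 0 100 0; 0 0 0 4 0 109 0; 0 0 0 4 0 109 0; 0 0 0 4 0 109 -1; 0 0 0 4 0 109 -1; 0 0 0 4 0 109 -1; 0 0 0 4 0 109 -1; 0 0 0 4 0 80 -1; 0 0 0 4 0 40 -1; 0 0 0 4 0 10 -1"
  newtons: 30

```text
clock: 2.55
ee_pos: [0.4351, -0.2775, 0.2127]
ee_rot: [2.216, 2.225, 0.001]
wrist_force: [0.8, -0.7, -1.4]
gripper_width: 0.0209
finger_force: 30.0
```

```bash
cat >> h.py <<'E'
def trayfind(im):
    h=cv2.cvtColor(im,cv2.COLOR_BGR2HSV);m=(h[...,0]>=20)&(h[...,0]<=26)&(h[...,1]>90)&(h[...,1]<128)&(h[...,2]>215)
    m=cv2.morphologyEx(m.astype(np.uint8),cv2.MORPH_OPEN,np.ones((3,3)));m=cv2.morphologyEx(m,cv2.MORPH_CLOSE,np.ones((7,7)))
    m[:, 230:]=0;m[:200]=0
    k,s,c=max(comps(m,500),key=lambda a:a[1][4])
    b=cv2.boxPoints(cv2.minAreaRect(np.argwhere(k)[:,::-1].astype(np.float32)));w=np.array([onz("top",*q,.018) for q in b])[:,:2]
    e=w[1]-w[0];ang=(np.degrees(np.arctan2(e[1],e[0]))+45)%90-45
    c=w.mean(0);r=np.radians(ang);M=np.array([[np.cos(r),-np.sin(r)],[np.sin(r),np.cos(r)]])
    print('tray',c.round(4),'ang',round(ang,1),'sides',np.linalg.norm(w-np.roll(w,1,0),axis=1).round(3))
    P=[(c+M@np.array(v)).round(4) for v in[(-.041,-.041),(-.041,.041),(.041,-.041),(.041,.041)]];print(P);return P
E
python3 - <<'E'
from h import *
st();im=snap("top","t1.png",1);P=trayfind(im)
print(go([*P[0],.30],D))
E
```

```text
{'clock': 2.55, 'ee_pos': [0.4351, -0.2775, 0.2127], 'ee_rot': [2.2159, 2.225, 0.0005], 'gripper_width': 0.0209, 'wrist_force': [0.817, -0.6792, -1.4128], 'joints': [0.8353, 0.2765, -0.39, 1.9102, 0.1257, 0.9769, 0.3923]}
tray [0.443  0.2315] ang 0.4 sides [0.157 0.163 0.157 0.159]
[array([0.4022, 0.1902]), array([0.4017, 0.2722]), array([0.4842, 0.1907]), array([0.4837, 0.2727])]
(array([0.4, 0.3, 0.2]), array([468.7, -32.8, -85.4]))
```

Emit:
send_rows:
  increments: "0 0 0 0 -16 -45 -1; 0 0 0 48 -33 -50 -1; 0 0 0 96 -33 -50 -1; 0 0 0 144 -33 -50 -1; 0 0 0 192 -33 -50 -1; 0 0 0 240 -33 -50 -1; 0 0 0 288 -33 -50 -1; 0 0 0 336 -33 -50 -1; 0 0 0 384 -33 -50 -1; 0 0 0 430 -33 -50 -1; 0 0 0 468 -33 -20 -1; 0 0 0 468 -33 -10 -1"
  newtons: 40

```text
clock: 3.8
ee_pos: [0.398, 0.1951, 0.2192]
ee_rot: [-2.206, -2.232, -0.001]
wrist_force: [0.0, 0.2, -0.7]
gripper_width: 0.0207
finger_force: 40.0
```

```bash
python3 - <<'E'
from h import *
st();im=snap("wrist","w2.png",1.2);
E
```

```text
{'clock': 3.8, 'ee_pos': [0.398, 0.1951, 0.2192], 'ee_rot': [-2.2058, -2.2324, -0.0009], 'gripper_width': 0.0207, 'wrist_force': [0.0128, 0.1645, -0.7303], 'joints': [0.2525, 0.2107, -0.8588, 2.037, 0.1885, 0.9742, -0.6901]}
```

View pics/w2.png

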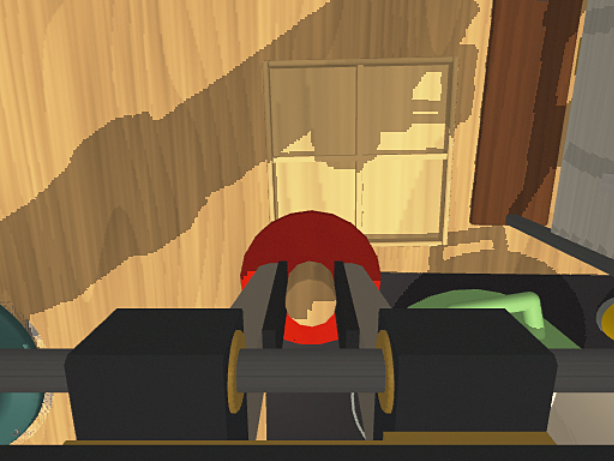

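The cap is held. The tray's cross is at about (358,154), with outer corners near (267,62), (454,59) and (446,243).

```bash
python3 - <<'E'
from h import *
for n,q in dict(c=(358,154),l=(270,155),r=(450,154),t=(358,62),TL=(267,62),TR=(454,59),BR=(446,243)).items():print(n,onz("wrist",q[0]/1.2,q[1]/1.2,.02).round(4))
E
```

```text
c [0.4385 0.2374 0.02  ]
l [0.3587 0.2356 0.02  ]
r [0.5218 0.2383 0.02  ]
t [0.4355 0.3153 0.02  ]
TL [0.3573 0.3145 0.02  ]
TR [0.5176 0.3185 0.02  ]
BR [0.5259 0.1544 0.02  ]
```

Emit:
send_rows:
  increments: "0 0 0 -2 4 45 -1; 0 0 0 -2 4 90 -1; 0 0 0 -2 4 130 -1; 0 0 0 -2 4 155 -1; 0 0 0 -2 4 170 -1; 0 0 0 -2 4 170 -1; 0 0 0 -2 4 170 -1"

```text
clock: 4.55
ee_pos: [0.4046, 0.1876, 0.0511]
ee_rot: [2.218, 2.224, 0.0]
wrist_force: [-0.2, -0.3, -0.5]
gripper_width: 0.0207
finger_force: 40.0
```

```bash
python3 - <<'E'
from h import *
st();im=snap("wrist","w3.png",1.2);print(go([.402,.1925,.0255],D))
E
```

```text
{'clock': 4.55, 'ee_pos': [0.4046, 0.1876, 0.0511], 'ee_rot': [2.2182, 2.2235, 0.0001], 'gripper_width': 0.0207, 'wrist_force': [-0.1567, -0.3373, -0.4784], 'joints': [0.0493, 0.4984, -0.6617, 2.1693, 0.5212, 0.6328, -0.9818]}
(array([0.1, 0. , 0.1]), array([ 4.6, -2.9, 26. ]))
```

View pics/w3.png

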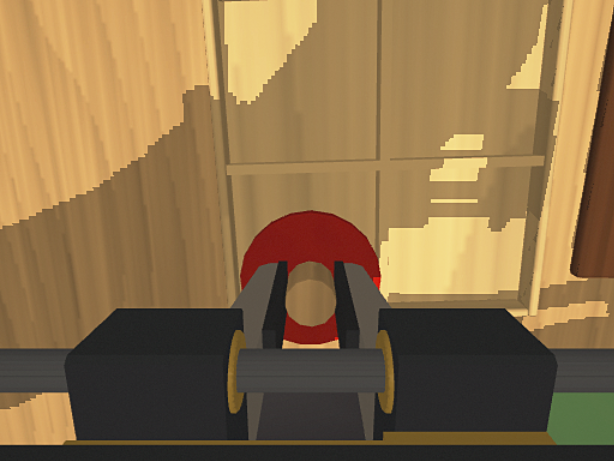

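The cap hovers over the near-right pocket. The tray cross is at (380,160), the left wall's inner junction at (228,169), and the right one at (543,159).

```bash
python3 - <<'E'
from h import *
for n,q in dict(c=(380,159.5),l=(228,169),r=(543,159.5),rb=(526,300),ct=(384,0)).items():print(n,onz("wrist",q[0]/1.2,q[1]/1.2,.02).round(4))
E
```

```text
c [0.4385 0.2411 0.02  ]
l [0.3625 0.2361 0.02  ]
r [0.52   0.2414 0.02  ]
rb [0.5217 0.1656 0.02  ]
ct [0.4371 0.3129 0.02  ]
```

```bash
python3 - <<'E'
from h import *
for q in[(311,277),(311,211),(311,344)]:print(onz("wrist",q[0]/1.2,q[1]/1.2,.0476).round(4))
im=snap("top");print(onz("top",232/1.5,386.5/1.5,.02).round(4))
c=im[215:300,110:200];cv2.imwrite('pics/c3.png',cv2.resize(c,None,fx=6,fy=6,interpolation=cv2.INTER_CUBIC))
E
```

```text
[0.4042 0.1893 0.0476]
[0.4041 0.2205 0.0476]
[0.4044 0.1547 0.0476]
[0.4415 0.2318 0.02  ]
```

View pics/c3.png

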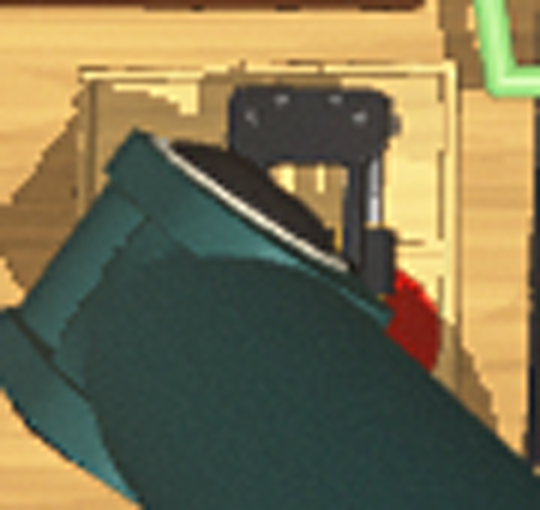

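Emit:
send_rows:
  increments: "0 0 0 7 -4 0 -1; 0 0 0 7 -4 10 -1; 0 0 0 7 -4 18 -1; 0 0 0 7 -4 24 -1; 0 0 0 7 -4 24 -1; 0 0 0 7 -4 24 -1"

```text
clock: 5.25
ee_pos: [0.3996, 0.1953, 0.0262]
ee_rot: [-2.217, -2.226, 0.001]
wrist_force: [0.1, -0.4, -0.8]
gripper_width: 0.0214
finger_force: 40.0
```

Emit:
send_rows:
  increments: "0 0 0 0 0 1 -1; 0 0 0 0 0 1 -1; 0 0 0 0 0 1 -0.2; 0 0 0 0 0 1 -0.2; 0 0 0 0 0 1 -0.2; 0 0 0 0 0 -30 -0.2; 0 0 0 0 0 -80 -0.2; 0 0 0 0 0 -130 -0.2; 0 0 0 0 0 -180 -0.2; 0 0 0 0 0 -230 -0.2; 0 0 0 0 0 -240 -0.2"

```text
clock: 6.35
ee_pos: [0.4023, 0.1969, 0.2717]
ee_rot: [2.214, 2.221, 0.012]
wrist_force: [-0.0, 0.0, -0.2]
gripper_width: 0.0367
finger_force: 0.0
```

```bash
python3 - <<'E'
from h import *
st();im=snap("wrist");im2=snap("top")
cv2.imwrite('pics/w4.png',np.hstack([im,cv2.resize(im2[200:310,90:210],(288,264))[:, :].copy() if 0 else cv2.copyMakeBorder(cv2.resize(im2[200:310,100:210],(286,286)),0,98,0,0,0)]))
for p,e in caps(im2):print(p.round(4))
for p,e in caps(im,"wrist",.021):print('w',p.round(4),e[1])
E
```

```text
{'clock': 6.35, 'ee_pos': [0.4023, 0.1969, 0.2717], 'ee_rot': [2.2136, 2.2214, 0.0122], 'gripper_width': 0.0367, 'wrist_force': [-0.0304, 0.031, -0.1653], 'joints': [0.3176, 0.1434, -0.906, 1.9679, 0.1322, 1.0797, -0.6415]}
[ 0.4364 -0.3764  0.108 ]
[0.3993 0.1758 0.108 ]
w [0.3963 0.1939 0.021 ] (50.51234817504883, 50.7348518371582)
```

View pics/w4.png

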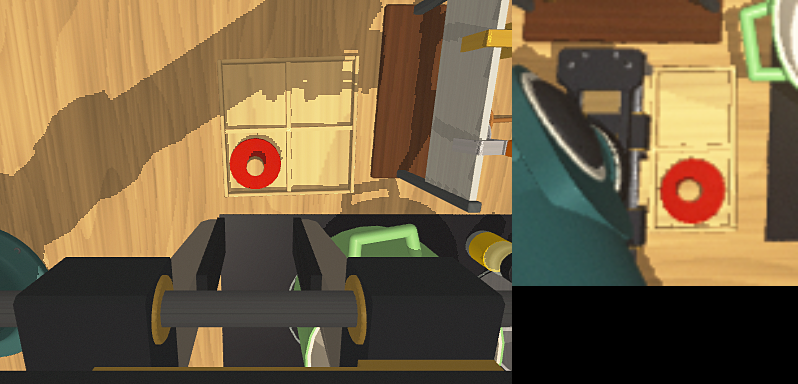

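The cap sits flat and centred in its pocket: wrist view (255,163), pocket spanning 224–287 by 127–194. I'll go for the second cap.

Emit:
send_rows:
  increments: "0 0 0 -48 10 0 0; 0 0 0 -96 20 0 0; 0 0 0 -144 33 0 0; 0 0 0 -192 33 0 0; 0 0 0 -240 33 0 0; 0 0 0 -288 33 0 0; 0 0 0 -336 33 0 0; 0 0 0 -384 33 0 0; 0 0 0 -432 33 0 0; 0 0 0 -480 33 0 0; 0 0 0 -528 33 0 0; 0 0 0 -555 33 40 0"

```text
clock: 7.65
ee_pos: [0.4357, -0.3651, 0.2273]
ee_rot: [2.218, 2.216, -0.002]
wrist_force: [0.3, 0.4, 0.6]
gripper_width: 0.0462
finger_force: 0.0
```

Emit:
send_rows:
  increments: "0 0 0 0 0 0 0; 0 0 0 0 0 0 0"

```text
clock: 7.85
ee_pos: [0.4337, -0.3583, 0.2233]
ee_rot: [-2.213, -2.221, -0.0]
wrist_force: [0.0, 0.3, 0.9]
gripper_width: 0.046
finger_force: 0.0
```

```bash
python3 - <<'E'
from h import *
st();im=snap("wrist")
for p,e in caps(im,"wrist"):print('cap',p.round(4),e[1])
print(go([.435,-.374,.1115],D))
E
```

```text
{'clock': 7.85, 'ee_pos': [0.4337, -0.3583, 0.2233], 'ee_rot': [-2.213, -2.2207, -0.0003], 'gripper_width': 0.046, 'wrist_force': [0.043, 0.252, 0.8778], 'joints': [0.9983, 0.3606, -0.4571, 1.7831, 0.1791, 1.0457, 0.479]}
cap [ 0.4362 -0.3738  0.108 ] (70.0595932006836, 72.99223327636719)
(array([-0.1, -0.2,  0.3]), array([-16.5,   0.2, 113.4]))
```

Emit:
send_rows:
  increments: "0 0 0 -16 1 40 0; 0 0 0 -16 1 80 0; 0 0 0 -16 1 102 0; 0 0 0 -16 1 111 0; 0 0 0 -16 1 111 0; 0 0 0 -16 1 111 -1; 0 0 0 -16 1 111 -1; 0 0 0 -16 1 111 -1; 0 0 0 -16 1 111 -1; 0 0 0 -16 1 80 -1; 0 0 0 -16 1 40 -1; 0 0 0 -16 1 0 -1"

```text
clock: 9.1
ee_pos: [0.4357, -0.3752, 0.2277]
ee_rot: [-2.216, -2.225, -0.0]
wrist_force: [1.5, -1.3, -0.7]
gripper_width: 0.0206
finger_force: 40.0
```

```bash
python3 - <<'E'
from h import *
st();im=snap("top");
for p,e in caps(im,"top",.021):print('cap',p.round(4),e[1])
P=trayfind(im);print(go([.399,.277,.27],D))
cv2.imwrite('pics/t5.png',cv2.resize(im[150:310,90:350],(780,480)))
E
```

```text
{'clock': 9.1, 'ee_pos': [0.4357, -0.3752, 0.2277], 'ee_rot': [-2.2164, -2.2249, -0.0002], 'gripper_width': 0.0206, 'wrist_force': [1.4619, -1.2949, -0.6922], 'joints': [1.012, 0.3739, -0.4534, 1.7534, 0.1843, 1.0575, 0.4985]}
cap [ 0.4468 -0.4309  0.021 ] (23.923311233520508, 27.64412498474121)
cap [0.401  0.1914 0.021 ] (23.627195358276367, 24.445430755615234)
tray [0.443  0.2315] ang 0.4 sides [0.157 0.163 0.157 0.159]
[array([0.4022, 0.1902]), array([0.4017, 0.2722]), array([0.4842, 0.1907]), array([0.4837, 0.2727])]
(array([0.4, 0.4, 0.2]), array([654.3, -37.2, -39.9]))
```

View pics/t5.png

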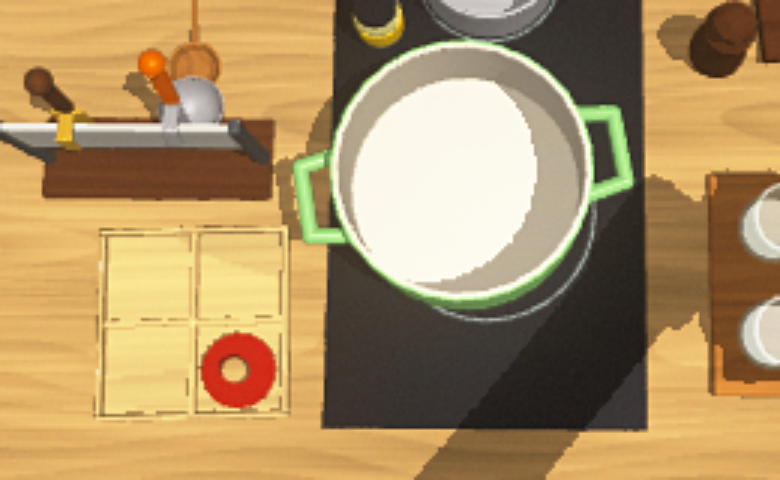

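The tray is unmoved, with cap 1 at (238,370) in its right-near pocket. The second cap goes to the left-near pocket.

Emit:
send_rows:
  increments: "0 0 0 15 -10 -45 -1; 0 0 0 60 -25 -60 -1; 0 0 0 108 -38 -60 -1; 0 0 0 156 -38 -60 -1; 0 0 0 204 -38 -60 -1; 0 0 0 252 -38 -60 -1; 0 0 0 300 -38 -60 -1; 0 0 0 348 -38 -60 -1; 0 0 0 396 -38 -60 -1; 0 0 0 444 -38 -60 -1; 0 0 0 492 -38 -60 -1; 0 0 0 540 -38 -60 -1"

```text
clock: 10.35
ee_pos: [0.3957, 0.1659, 0.287]
ee_rot: [2.216, 2.223, 0.001]
wrist_force: [0.6, 0.1, -0.6]
gripper_width: 0.0205
finger_force: 40.0
```

Emit:
send_rows:
  increments: "0 0 0 48 0 0 -1; 0 0 0 90 0 20 -1; 0 0 0 112 0 60 -1; 0 0 0 112 0 100 -1; 0 0 0 112 0 130 -1; 0 0 0 112 0 130 -1; 0 0 0 112 0 130 -1"

```text
clock: 11.05
ee_pos: [0.3956, 0.2767, 0.1571]
ee_rot: [-2.217, -2.226, -0.0]
wrist_force: [-0.9, -0.9, 0.7]
gripper_width: 0.0206
finger_force: 40.0
```

```bash
python3 - <<'E'
from h import *
st();im=snap("wrist");cv2.imwrite('pics/w6.png',im)
for p,e in caps(im,"wrist",.021):print('cap',p.round(4),[np.round(x,1) for x in e])
print(go([.3975,.277,.0255],D))
E
```

```text
{'clock': 11.05, 'ee_pos': [0.3956, 0.2767, 0.1571], 'ee_rot': [-2.2165, -2.2257, -0.0001], 'gripper_width': 0.0206, 'wrist_force': [-0.9466, -0.8873, 0.7276], 'joints': [0.09, 0.4333, -0.93, 2.0113, 0.44, 0.9095, -1.0702]}
cap [0.3953 0.2332 0.021 ] [array([258.1, 225. ]), array([108.8, 114.3]), np.float64(82.4)]
cap [0.3973 0.1852 0.021 ] [array([259.9, 269.9]), array([41.9, 50.5]), np.float64(103.1)]
(array([ 0.1, -0.1,  0.2]), array([ -0.2,   0.9, 132.5]))
```

View pics/w6.png

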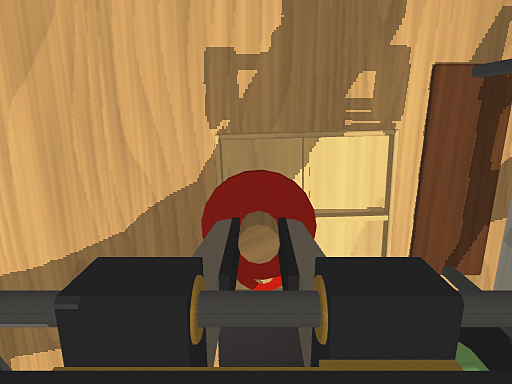

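The cap is over the pocket. The tray's far wall is at row ~135, the left wall at column 220 and the divider at (305,~140), with the cross-divider at row 213.

```bash
python3 - <<'E'
from h import *
for q in[(219,136),(305,135),(393,132),(388,213),(222,138),(303,138)]:print(q,onz("wrist",*q,.02).round(4))
E
```

```text
(219, 136) [0.3591 0.319  0.02  ]
(305, 135) [0.4379 0.3203 0.02  ]
(393, 132) [0.5182 0.3234 0.02  ]
(388, 213) [0.5213 0.2457 0.02  ]
(222, 138) [0.3618 0.3172 0.02  ]
(303, 138) [0.4361 0.3176 0.02  ]
```

Emit:
send_rows:
  increments: "0 0 0 1 2 45 -1; 0 0 0 1 2 85 -1; 0 0 0 1 2 112 -1; 0 0 0 1 2 124 -1; 0 0 0 1 2 130 -1; 0 0 0 1 2 130 -1; 0 0 0 1 2 130 -1"

```text
clock: 11.8
ee_pos: [0.3988, 0.2781, 0.0292]
ee_rot: [2.216, 2.224, 0.004]
wrist_force: [-2.3, -2.4, 6.4]
gripper_width: 0.0204
finger_force: 40.0
```

```bash
python3 - <<'E'
from h import *
st();im=snap("wrist");cv2.imwrite('pics/w7.png',cv2.resize(im[90:300,150:420],(780,606))[:600])
E
```

```text
{'clock': 11.8, 'ee_pos': [0.3988, 0.2781, 0.0292], 'ee_rot': [2.2164, 2.2238, 0.0044], 'gripper_width': 0.0204, 'wrist_force': [-2.3241, -2.3915, 6.3838], 'joints': [-0.0832, 0.6269, -0.7347, 2.0835, 0.6788, 0.6799, -1.2705]}
```

View pics/w7.png

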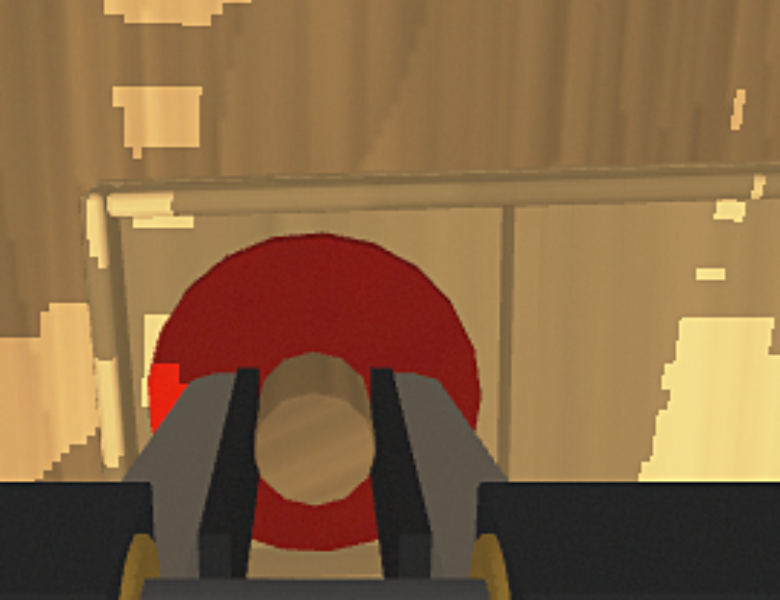

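The disc sits inside the pocket with ~5 mm gaps on the left, right and far sides. It looks slightly smaller than the first cap did, so it hangs lower in the grip and is already on the floor. I'll release it.

Emit:
send_rows:
  increments: "0 0 0 0 0 -1 -1; 0 0 0 0 0 -1 -0.2; 0 0 0 0 0 -1 -0.2; 0 0 0 0 0 -1 -0.2; 0 0 0 0 0 -40 -0.2; 0 0 0 0 0 -90 -0.2; 0 0 0 0 0 -140 -0.2; 0 0 0 0 0 -190 -0.2; 0 0 0 0 0 -240 -0.2; 0 0 0 0 0 -240 -0.2; 0 0 0 0 0 -240 -0.2"

```text
clock: 12.95
ee_pos: [0.3982, 0.2773, 0.2674]
ee_rot: [2.217, 2.224, 0.003]
wrist_force: [-0.1, -0.5, -1.0]
gripper_width: 0.0368
finger_force: 0.0
```

```bash
python3 - <<'E'
from h import *
st();im=snap("wrist");im2=snap("top")
for p,e in caps(im,"wrist",.021):print('w',p.round(4),[np.round(x,1) for x in e])
a=cv2.resize(im[:220,150:512],None,fx=1.5,fy=1.5);b=cv2.resize(im2[220:300,110:200],(270,240))
o=np.zeros((600,800,3),np.uint8);o[:a.shape[0],:a.shape[1]]=a;o[340:580,:270]=b
o[340:600,280:800]=cv2.resize(im2[150:280,80:340],(520,260));cv2.imwrite('pics/w8.png',o)
print(go([.45,.22,.3],D))
E
```

```text
{'clock': 12.95, 'ee_pos': [0.3982, 0.2773, 0.2674], 'ee_rot': [2.2168, 2.2235, 0.0029], 'gripper_width': 0.0368, 'wrist_force': [-0.1417, -0.5132, -0.9803], 'joints': [0.2176, 0.292, -1.0422, 1.8878, 0.2822, 1.1176, -0.9284]}
w [0.3961 0.2796 0.021 ] [array([258.9, 159.6]), array([51.1, 51.5]), np.float64(69.7)]
w [0.3969 0.195  0.021 ] [array([259.2, 223.4]), array([46.6, 48.8]), np.float64(86.2)]
(array([-0.1,  0.1,  0.2]), array([-56.7,  52.6, -34.6]))
```

View pics/w8.png

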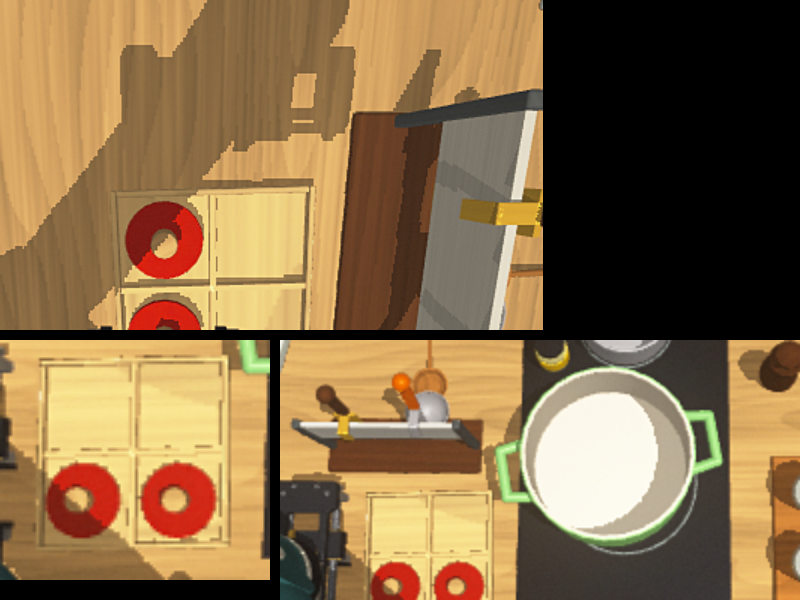

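Both caps sit flat in adjacent near pockets. Next is the ladle; I'll triangulate its knob from the top and scene views.

```bash
cat >> h.py <<'E'
def tri(rs):
    A=np.zeros((3,3));b=np.zeros(3)
    for p,d in rs:
        d=d/np.linalg.norm(d);M=np.eye(3)-np.outer(d,d);A+=M;b+=M@p
    x=np.linalg.solve(A,b);return x,[round(float(np.linalg.norm((np.eye(3)-np.outer(d,d)/(d@d))@(x-p)))*1000,1) for p,d in rs]
E
python3 - <<'E'
from h import *
T=robot.grab_frame("top")[:,:,::-1].copy();S=robot.grab_frame("scene")[:,:,::-1].copy()
cv2.imwrite('pics/T9.png',T);cv2.imwrite('pics/S9.png',S)
for n,im,roi in(("top",T,(120,155,175,200)),("scene",S,(300,195,345,245))):
    h=cv2.cvtColor(im,cv2.COLOR_BGR2HSV);x0,y0,x1,y1=roi
    m=(h[...,0]<16)&(h[...,1]>200)&(h[...,2]>150);k=np.zeros_like(m);k[y0:y1,x0:x1]=m[y0:y1,x0:x1]
    for c,s,ce in comps(k,8):
        print(n,s,ce.round(1))
        for y in range(s[1],s[1]+s[3]): xs=np.where(c[y])[0];print(y,xs.min(),xs.max(),end='; ')
        print()
E
```

```text
top [136 167  13  18 113] [142.2 174.5]
167 138 142; 168 137 143; 169 136 144; 170 136 144; 171 136 144; 172 136 144; 173 137 144; 174 137 145; 175 139 146; 176 142 146; 177 141 146; 178 141 146; 179 142 147; 180 143 147; 181 143 148; 182 144 148; 183 144 148; 184 146 146;
```

```bash
python3 - <<'E'
from h import *
S=cv2.imread('pics/S9.png');h=cv2.cvtColor(S,cv2.COLOR_BGR2HSV)
print(h[208,310:335].tolist());
m=(h[...,0]<17)&(h[...,1]>170)&(h[...,2]>120);k=np.zeros_like(m);k[195:245,305:345]=m[195:245,305:345]
for c,s,ce in comps(k,8):
    for y in range(s[1],s[1]+s[3]): xs=np.where(c[y])[0];print(y,xs.min(),xs.max(),end='; ')
# stand panel top edge in wrist? top: bright strip rows
T=cv2.imread('pics/T9.png')
for x in(98,120,125,130,134,160,165): print(x,T[183:202,x].mean(1).round().tolist())
E
```

```text
[[47, 83, 181], [46, 83, 159], [44, 84, 127], [31, 67, 88], [14, 96, 90], [12, 157, 130], [13, 189, 170], [14, 195, 186], [14, 199, 192], [14, 198, 196], [14, 195, 199], [14, 194, 196], [14, 195, 191], [13, 195, 182], [13, 184, 162], [13, 147, 120], [15, 92, 86], [16, 74, 79], [16, 78, 78], [14, 76, 77], [15, 76, 81], [15, 81, 82], [16, 87, 91], [17, 100, 110], [17, 105, 133]]
204 318 322; 205 317 323; 206 316 324; 207 316 324; 208 316 324; 209 316 324; 210 317 323; 211 317 323; 212 318 323; 213 318 322; 214 318 323; 215 318 323; 216 318 323; 217 319 323; 218 319 323; 219 319 323; 220 320 323; 221 320 322; 222 320 322; 223 320 322; 224 320 322; 225 320 322; 226 320 322; 227 320 322; 228 322 322; 220 343 344; 221 343 344; 222 342 344; 223 342 344; 224 342 344; 225 342 344; 226 342 344; 227 343 344; 228 343 344; 98 [167.0, 173.0, 173.0, 169.0, 170.0, 172.0, 164.0, 147.0, 239.0, 241.0, 191.0, 130.0, 128.0, 131.0, 118.0, 67.0, 55.0, 58.0, 154.0]
120 [165.0, 162.0, 161.0, 162.0, 169.0, 177.0, 88.0, 79.0, 207.0, 242.0, 198.0, 130.0, 127.0, 127.0, 128.0, 134.0, 69.0, 65.0, 68.0]
125 [169.0, 167.0, 165.0, 161.0, 168.0, 173.0, 85.0, 64.0, 201.0, 241.0, 197.0, 131.0, 126.0, 126.0, 126.0, 132.0, 67.0, 64.0, 68.0]
130 [168.0, 166.0, 164.0, 160.0, 166.0, 170.0, 112.0, 66.0, 200.0, 242.0, 197.0, 129.0, 127.0, 126.0, 129.0, 133.0, 71.0, 65.0, 64.0]
134 [170.0, 172.0, 170.0, 159.0, 168.0, 171.0, 107.0, 63.0, 202.0, 241.0, 201.0, 130.0, 124.0, 129.0, 129.0, 132.0, 67.0, 67.0, 66.0]
160 [164.0, 168.0, 169.0, 168.0, 168.0, 168.0, 162.0, 147.0, 218.0, 239.0, 224.0, 133.0, 127.0, 128.0, 130.0, 135.0, 83.0, 69.0, 70.0]
165 [170.0, 168.0, 168.0, 174.0, 175.0, 177.0, 108.0, 66.0, 151.0, 242.0, 223.0, 134.0, 126.0, 131.0, 130.0, 135.0, 92.0, 73.0, 68.0]
```

```bash
python3 - <<'E'
from h import *
x,r=tri([ray("top",140.3,170.9),ray("scene",320.2,207.8)]);print('knob',x.round(4),r)
print('edge',[onz("top",u,192.1,.16).round(4).tolist() for u in(100,147,165)])
# handle lower end where meets hook in top: (146.5,183.5)
print('hookbridge',onz("top",147.5,186,.166).round(4))
print('therm knob guess',onz("top",155/1.5,266/1.5,.237).round(4))
s=robot.read_state();print(go([.585,.235,.36],D))
E
```

```text
knob [0.6286 0.2308 0.2318] [1.6, 1.6]
edge [[0.5926, 0.3436, 0.16], [0.5933, 0.2284, 0.16], [0.5936, 0.1843, 0.16]]
hookbridge [0.6073 0.2265 0.166 ]
therm knob guess [0.6126 0.3124 0.237 ]
(array([-0.2,  0.1,  0.2]), array([-42.5, 187.7, -95.4]))
```

Emit:
send_rows:
  increments: "0 0 0 -20 20 -50 0; 0 0 0 -50 70 -95 0; 0 0 0 -90 112 -95 0; 0 0 0 -115 112 -95 0; 0 0 0 -115 112 -95 0; 0 0 0 -115 112 -95 0"

```text
clock: 13.75
ee_pos: [0.5103, 0.1613, 0.36]
ee_rot: [-2.219, -2.221, 0.003]
wrist_force: [-0.2, 0.4, 0.4]
gripper_width: 0.0458
finger_force: 0.0
```

```bash
cat >> h.py <<'E'
import json
def wsave(tag):
    s=robot.read_state();c=robot.get_calibration("wrist");im=robot.grab_frame("wrist")[:,:,::-1].copy()
    cv2.imwrite(f'pics/{tag}.png',im);json.dump({k:np.array(v).tolist() for k,v in c.items()},open(tag+'.json','w'));return im
def proj(c,X):
    K=np.array(c["camera_matrix"]);M=R.from_rotvec(c["orientation"]).as_matrix();q=K@(M.T@(np.array(X)-c["position"]));return (q[:2]/q[2]).round(1)
E
python3 - <<'E'
from h import *
st();im=wsave('v1');c=json.load(open('v1.json'));print(proj(c,[.6286,.2308,.232]),proj(c,[.61,.313,.237]),proj(c,[.5935,.2284,.16]))
E
```

```text
{'clock': 13.75, 'ee_pos': [0.5103, 0.1613, 0.36], 'ee_rot': [-2.2188, -2.2205, 0.0029], 'gripper_width': 0.0458, 'wrist_force': [-0.2358, 0.4444, 0.4168], 'joints': [0.4431, 0.3066, -0.9992, 1.6473, 0.2621, 1.3352, -0.5966]}
[396.9 105.4] [386.6  -1.6] [337.4 107.8]
```

Emit:
send_rows:
  increments: "0 0 0 0 50 0 0; 0 0 0 0 100 0 0; 0 0 0 0 150 0 0; 0 0 0 0 180 0 0; 0 0 0 0 180 0 0; 0 0 0 0 180 0 0"

```text
clock: 14.4
ee_pos: [0.6888, 0.1662, 0.3602]
ee_rot: [-2.211, -2.228, 0.002]
wrist_force: [-0.3, -0.0, 1.2]
gripper_width: 0.0464
finger_force: 0.0
```

```bash
python3 - <<'E'
from h import *
st();im=wsave('v2');c=json.load(open('v2.json'));print(proj(c,[.6286,.2308,.232]),proj(c,[.61,.313,.237]),proj(c,[.5935,.2284,.16]))
a=cv2.imread('pics/v1.png');o=np.vstack([cv2.resize(a[:230],(668,300)),cv2.resize(im[:230],(668,300))]);cv2.imwrite('pics/v12.png',o)
E
```

```text
{'clock': 14.4, 'ee_pos': [0.6888, 0.1662, 0.3602], 'ee_rot': [-2.2111, -2.2279, 0.0019], 'gripper_width': 0.0464, 'wrist_force': [-0.2651, -0.0105, 1.1502], 'joints': [0.2111, 0.6351, -0.8734, 1.2074, 0.4709, 1.5025, -0.5824]}
[191.8 110.3] [163.2   4.3] [172.6 111.6]
```

View pics/v12.png

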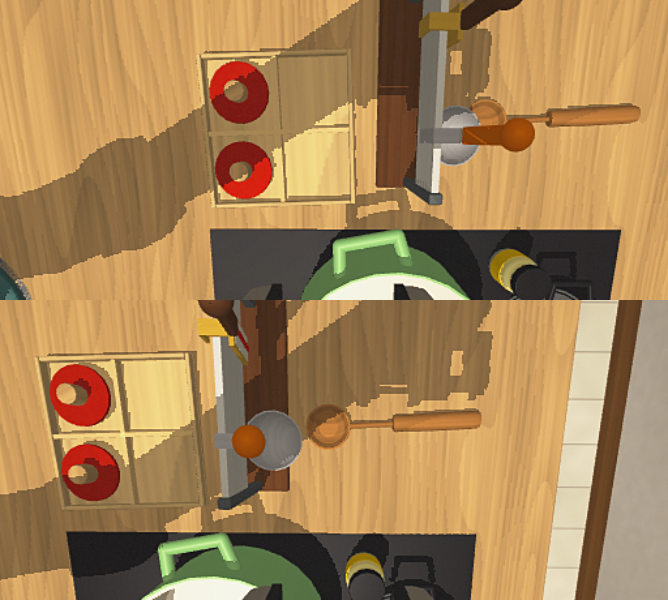

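View v1 (top) shows the ladle's handle running from (463,135) to its knob at (518,135), with the hook bridge at the panel edge, (430,135). View v2 looks straight down the handle, with the knob at (248,141 below the seam). The thermometer is at the upper edge.

```bash
python3 - <<'E'
from h import *
V={}
for t in('v1','v2'):
    im=cv2.imread(f'pics/{t}.png');c=json.load(open(t+'.json'));h=cv2.cvtColor(im,cv2.COLOR_BGR2HSV)
    m=(h[...,0]<14)&(h[...,1]>215)&(h[...,2]>90);m[:60]=0;m[150:]=0;m[:,:170]=0
    k,s,ce=max(comps(m,30),key=lambda a:a[1][4]);print(t,s,ce.round(1));V[t]=(k,c)
    d=cv2.distanceTransform(k.astype(np.uint8),cv2.DIST_L2,5);y,x=np.unravel_index(d.argmax(),d.shape);print('knob',x,y,d.max())
    if t=='v1':
        for x in range(s[0],s[0]+s[2],3): ys=np.where(k[:,x])[0];print((x,ys.min(),ys.max()),end=' ')
    # panel edge: bright pixels at row well below hook
    for y in(85,125,130): print(t,y,[x for x in range(150,360) if im[y,x].min()>190])
E
```

```text
v1 [354  91  56  25 883] [384.1 103.2]
knob 402 108 4.9968996
(354, np.int64(105), np.int64(108)) (357, np.int64(98), np.int64(110)) (360, np.int64(97), np.int64(110)) (363, np.int64(97), np.int64(110)) (366, np.int64(97), np.int64(110)) (369, np.int64(97), np.int64(110)) (372, np.int64(97), np.int64(110)) (375, np.int64(97), np.int64(110)) (378, np.int64(96), np.int64(110)) (381, np.int64(96), np.int64(110)) (384, np.int64(96), np.int64(110)) (387, np.int64(95), np.int64(113)) (390, np.int64(92), np.int64(114)) (393, np.int64(91), np.int64(115)) (396, np.int64(92), np.int64(115)) (399, np.int64(91), np.int64(114)) (402, np.int64(92), np.int64(113)) (405, np.int64(93), np.int64(111)) (408, np.int64(97), np.int64(107)) v1 85 []
v1 125 [332, 333, 334, 335, 336, 340, 353]
v1 130 [332, 333, 334, 335, 336]
v2 [178  96  25  25 467] [190.2 108.2]
knob 192 115 5.3938
v2 85 []
v2 125 []
v2 130 [211]
```

```bash
python3 - <<'E'
from h import *
c1=json.load(open('v1.json'));c2=json.load(open('v2.json'))
k,r=tri([ray(c1,397,103.2),ray(c2,190.2,108.2)]);print('knob',k.round(4),r)
x,r=tri([ray(c1,397,103.2),ray(c2,190.2,108.2),ray("top",140.3,170.9),ray("scene",320.2,207.8)]);print('knob4',x.round(4),r)
print('edge v1',onz(c1,334,130,.16).round(4)); print('bridge',onz(c1,329.6,103.5,.166).round(4))
# handle lower end: face x=-10,z=6 -> ray vs candidate lean/origin
from scipy.optimize import least_squares
for phi in(8,10,13,15,17):
    p=np.radians(phi)
    # world: ladle +x -> -X ; local(x,z): X=ox-(x cos)+(z sin)... lean of top toward +X
    W=lambda x,z,ox,oz:np.array([ox-x*np.cos(p)+z*np.sin(p),k[1],oz+z*np.cos(p)+x*np.sin(p)])
    ox=k[0]-(W(-.014,.077,0,0)[0]);oz=k[2]-W(-.014,.077,0,0)[2]
    print(phi,'origin',round(ox,4),round(oz,4),'grip',W(-.014,.045,ox,oz).round(4),'lower end proj',proj(c1,W(-.010,.006,ox,oz)),'hook legtop',proj(c1,W(.013,.005,ox,oz)))
im=cv2.imread('pics/v1.png');print(im[103,318:358].tolist())
E
```

```text
knob [0.6277 0.2326 0.234 ] [0.0, 0.0]
knob4 [0.6283 0.2318 0.2321] [0.9, 1.3, 2.6, 0.7]
edge v1 [0.5912 0.2048 0.16  ]
bridge [0.5836 0.2328 0.166 ]
8 origin 0.6031 0.1597 grip [0.6232 0.2326 0.2023] lower end proj [357.7 103.8] hook legtop [336.6 103.7]
10 origin 0.6005 0.1606 grip [0.6221 0.2326 0.2025] lower end proj [355.6 103.7] hook legtop [334.7 103.7]
13 origin 0.5967 0.1621 grip [0.6205 0.2326 0.2028] lower end proj [352.4 103.7] hook legtop [331.8 103.7]
15 origin 0.5942 0.1633 grip [0.6194 0.2326 0.2031] lower end proj [350.4 103.7] hook legtop [330.  103.6]
17 origin 0.5918 0.1645 grip [0.6183 0.2326 0.2034] lower end proj [348.3 103.7] hook legtop [328.3 103.6]
[[41, 67, 113], [30, 61, 113], [118, 131, 131], [108, 119, 124], [88, 92, 97], [88, 93, 96], [89, 93, 99], [90, 94, 98], [88, 92, 96], [89, 94, 98], [88, 94, 98], [88, 91, 96], [87, 91, 97], [84, 91, 94], [104, 109, 115], [109, 115, 122], [107, 113, 120], [106, 114, 118], [106, 113, 118], [107, 114, 119], [107, 114, 120], [108, 114, 120], [107, 114, 119], [108, 112, 118], [108, 113, 118], [105, 111, 117], [106, 112, 117], [107, 112, 117], [107, 112, 118], [107, 113, 118], [108, 112, 118], [105, 111, 117], [108, 113, 118], [109, 114, 119], [99, 102, 106], [114, 115, 110], [41, 74, 127], [2, 59, 130], [9, 61, 128], [10, 62, 129]]
```

The ladle leans about 11°. Its origin is near (0.599,0.2326,0.161), which fits the 0.16 m edge, and the grip point is (0.6217,0.2326,0.2026). I'll go to the pre-grasp along the handle axis.

Emit:
send_rows:
  increments: "6 0 0 40 -25 20 0; 11 0 0 66 -54 60 0; 11 0 0 66 -54 80 0; 11 0 0 66 -54 80 0; 11 0 0 66 -54 80 0"

```text
clock: 14.95
ee_pos: [0.6355, 0.2292, 0.283]
ee_rot: [-2.117, -2.126, 0.204]
wrist_force: [0.0, 0.1, 0.5]
gripper_width: 0.0461
finger_force: 0.0
```

```bash
python3 - <<'E'
from h import *
st();th=np.radians(11);Q=R.from_rotvec([0,th,0])*D;print(go([.6181,.2326,.184],Q))
im=wsave('v3');c=json.load(open('v3.json'))
h=cv2.cvtColor(im,cv2.COLOR_BGR2HSV);m=(h[...,0]<14)&(h[...,1]>200)&(h[...,2]>80)
for k,s,ce in comps(m,30):print(s,ce.round(1))
print(proj(c,[.6277,.2326,.234]))
E
```

```text
{'clock': 14.95, 'ee_pos': [0.6355, 0.2292, 0.283], 'ee_rot': [-2.117, -2.1262, 0.2036], 'gripper_width': 0.0461, 'wrist_force': [0.017, 0.1125, 0.5138], 'joints': [0.1169, 0.7323, -0.8647, 1.2508, 0.4206, 1.5386, -0.69]}
(array([0.1, 0.1, 0.2]), array([  3.5,   1.7, 100.5]))
[257  81   7   8  30] [259.9  84.9]
[ 106   95   45   48 1276] [129.7 118.2]
[ 113  157   43   44 1110] [135.4 177.5]
[248 174  31  45 834] [262.7 199.8]
[262.6 203.9]
```

Emit:
send_rows:
  increments: "0 0 0 3 2 40 0; 0 0 0 3 2 75 0; 0 0 0 3 2 92 0; 0 0 0 3 2 100 0; 0 0 0 3 2 100 0; 0 0 0 3 2 100 0"

```text
clock: 15.6
ee_pos: [0.6199, 0.2324, 0.1851]
ee_rot: [-2.119, -2.125, 0.2]
wrist_force: [-0.1, 0.6, 0.1]
gripper_width: 0.046
finger_force: 0.0
```

Emit:
send_rows:
  increments: "0 0 0 0 0 0 -1; 0 0 0 0 0 0 -1; 0 0 0 0 0 0 -1; 0 0 0 0 0 0 -1; 0 0 0 0 0 0 -1"
  newtons: 50

```text
clock: 16.1
ee_pos: [0.619, 0.2323, 0.1834]
ee_rot: [-2.117, -2.125, 0.203]
wrist_force: [-0.0, -0.0, 0.7]
gripper_width: 0.0196
finger_force: 50.0
```

The width is ~20 mm, not 8, so the fingers are stopped by the 22 mm knob above the handle. I'll re-grip higher, with the knob between the pads.

Emit:
send_rows:
  increments: "0 0 0 0 0 0 0; 0 0 0 0 0 0 0; 0 0 0 0 0 -15 0; 0 0 0 0 0 -31 0; 0 0 0 0 0 -31 0; 0 0 0 0 0 -31 -1; 0 0 0 0 0 -31 -1; 0 0 0 0 0 -31 -1; 0 0 0 0 0 -31 -1; 0 0 0 0 0 -31 -1"
  newtons: 40

```text
clock: 17.1
ee_pos: [0.6244, 0.232, 0.213]
ee_rot: [-2.117, -2.125, 0.206]
wrist_force: [0.5, 0.3, -0.8]
gripper_width: 0.0196
finger_force: 40.0
```

Emit:
send_rows:
  increments: "0 0 0 0 -1 -8 -1; 0 0 0 0 -2 -18 -1; 0 0 0 0 -4 -30 -1; 0 0 0 0 -8 -50 -1; 0 0 0 0 -14 -75 -1; 0 0 0 0 -16 -95 -1; 0 0 0 0 -16 -95 -1; -11 0 0 0 -16 -95 -1; -11 0 0 0 -16 -95 -1; -11 0 0 0 -16 -95 -1"

```text
clock: 18.1
ee_pos: [0.6253, 0.2326, 0.3101]
ee_rot: [2.214, 2.227, -0.001]
wrist_force: [0.1, -0.7, -0.9]
gripper_width: 0.0195
finger_force: 40.0
```

```bash
python3 - <<'E'
from h import *
s=st();snap("scene","S10.png");snap("top","T10.png")
# pot rim fit from T9: green outer rim + cream; use hull of pot in top view
T=cv2.imread('pics/T9.png');h=cv2.cvtColor(T,cv2.COLOR_BGR2HSV);g=(h[...,0]>40)&(h[...,0]<75)&(h[...,1]>60)
g[:, :185]=0;g[:,310:]=0
p=np.argwhere(g)[:,::-1].astype(float)
w=np.array([onz("top",*q,.13)[:2] for q in p])
# top arc of rim (far side, +x): for each column smallest row
pts=[]
for x in range(208,282,3):
    r=np.where(g[:,x])[0]; pts.append(onz("top",x,r.min()-.5,.13)[:2])
pts=np.array(pts);A=np.c_[2*pts,np.ones(len(pts))];sol=np.linalg.lstsq(A,(pts**2).sum(1),rcond=None)[0]
print('far arc circle',sol[:2],np.sqrt(sol[2]+sol[:2]@sol[:2]))
from scipy.optimize import least_squares
f=least_squares(lambda c:np.hypot(*(pts-c).T)-.110,[.55,0]);print(f.x,np.abs(f.fun).max())
print('handles', w[w[:,1]>f.x[1]+.115].mean(0),w[w[:,1]<f.x[1]-.115].mean(0))
E
```

```text
{'clock': 18.1, 'ee_pos': [0.6253, 0.2326, 0.3101], 'ee_rot': [2.2141, 2.2274, -0.001], 'gripper_width': 0.0195, 'wrist_force': [0.1135, -0.7103, -0.8919], 'joints': [0.1629, 0.59, -0.8935, 1.4029, 0.4599, 1.365, -0.734]}
far arc circle [ 0.56651488 -0.00769207] 0.11024235611389327
[ 0.56678426 -0.00769406] 0.0012803806787575617
handles [0.54187516 0.12043102] [ 0.57966704 -0.13622427]
```

```bash
python3 - <<'E'
from h import *
S=cv2.imread('pics/S10.png');h=cv2.cvtColor(S,cv2.COLOR_BGR2HSV);cal=robot.get_calibration("scene")
m=(h[...,0]<17)&(h[...,1]>160)&(h[...,2]>80)
tcp=np.array([.6253,.2326,.3101])
for z in(6,30,56,66): print(z,proj(cal,tcp+[0,0,(z-56)/1000]))
print('if lean11 lower end',proj(cal,tcp+[-.05*np.sin(.19),0,-.049]),'bowl',proj(cal,tcp+[.024,0,-.146]))
for k,s,ce in comps(m,15):
    if 250<ce[0]<380 and 100<ce[1]<260:
        print(s,ce.round(1))
        for y in range(s[1],s[1]+s[3]):xs=np.where(k[y])[0];print((y,int(xs.min()),int(xs.max())),end=' ')
E
```

```text
6 [322.  197.5]
30 [322.8 188.8]
56 [323.8 179.2]
66 [324.1 175.4]
if lean11 lower end [324.5 195.3] bowl [312.5 235. ]
[320 168  10  31 101] [324.4 184.9]
(168, 327, 328) (169, 327, 329) (170, 327, 329) (171, 327, 329) (172, 327, 329) (173, 326, 329) (174, 326, 329) (175, 326, 328) (176, 326, 327) (177, 326, 327) (178, 326, 326) (179, 326, 326) (180, 326, 326) (181, 326, 326) (182, 326, 326) (183, 325, 326) (184, 324, 325) (185, 322, 325) (186, 321, 325) (187, 321, 325) (188, 321, 325) (189, 321, 325) (190, 321, 325) (191, 321, 325) (192, 321, 325) (193, 321, 324) (194, 320, 324) (195, 320, 324) (196, 320, 324) (197, 321, 324) (198, 323, 323) [342 219  10  13  79] [346.2 225.3]
(219, 346, 348) (220, 344, 347) (221, 343, 348) (222, 342, 347) (223, 342, 347) (224, 342, 347) (225, 342, 348) (226, 342, 349) (227, 343, 351) (228, 343, 351) (229, 345, 351) (230, 346, 351) (231, 350, 351) [359 222   5  10  32] [360.7 226.7]
(222, 361, 361) (223, 361, 362) (224, 360, 362) (225, 359, 362) (226, 359, 363) (227, 359, 363) (228, 359, 362) (229, 359, 362) (230, 359, 361) (231, 359, 359) [367 231  23  16 215] [378.3 239.5]
(231, 373, 374) (232, 370, 375) (233, 369, 385) (234, 368, 387) (235, 367, 388) (236, 367, 389) (237, 368, 389) (238, 368, 389) (239, 368, 389) (240, 368, 389) (241, 369, 389) (242, 369, 389) (243, 370, 389) (244, 372, 388) (245, 375, 387) (246, 378, 384)
```

The handle's lower end is at (322,198) in the scene, exactly where a vertical ladle predicts, so the grip is sound. I'll carry it above the pot rim.

Emit:
send_rows:
  increments: "0 0 0 0 0 -30 -1; 0 0 -4 -25 -12 -30 -1; 0 0 -8 -55 -25 -30 -1; 0 0 -12 -90 -40 -30 -1; 0 0 -16 -125 -57 -30 -1; 0 0 -20 -160 -73 -30 -1; 0 0 -24 -195 -89 -30 -1; 0 0 -28 -230 -105 -30 -1; 0 0 -32 -265 -120 -30 -1; 0 0 -36 -295 -134 -30 -1; 0 0 -36 -295 -134 -20 -1; 0 0 -36 -295 -134 -20 -1"

```text
clock: 19.4
ee_pos: [0.4938, -0.0649, 0.3289]
ee_rot: [-1.426, -2.797, -0.001]
wrist_force: [0.8, 0.4, -1.3]
gripper_width: 0.02
finger_force: 40.0
```

```bash
python3 - <<'E'
from h import *
s=st();snap("scene","S11.png");T=snap("top","T11.png");W=wsave('v4')
a=np.radians(36);Q=R.from_rotvec([0,0,a])*D
ang=np.radians(216);C=np.array([.5668,-.0077]);t=C+.093*np.array([np.cos(ang),np.sin(ang)]);print(t,go([*t,.25],Q))
S=cv2.imread('pics/S11.png');h=cv2.cvtColor(S,cv2.COLOR_BGR2HSV);cal=robot.get_calibration("scene");tcp=s["ee_pos"]
for z in(6,30,66): print(z,proj(cal,tcp+[0,0,(z-56)/1000]))
m=(h[...,0]<17)&(h[...,1]>160)&(h[...,2]>80);m[:60]=0
for k,s_,ce in comps(m,10):
    if 200<ce[0]<330 and ce[1]<200: print(s_,ce.round(1),[(int(y),int(np.where(k[y])[0].min()),int(np.where(k[y])[0].max())) for y in range(s_[1],s_[1]+s_[3],3)])
# pot rim from scene view: near outer rim boundary test with predicted points
c4=json.load(open('v4.json'))
print('rim pred scene z.13/.136',[proj(cal,[C[0]+.11*np.cos(b),C[1]+.11*np.sin(b),z]).tolist() for z in(.13,.136) for b in np.radians([0,90,180,216])])
print('wrist rim',[proj(c4,[C[0]+.107*np.cos(b),C[1]+.107*np.sin(b),.133]).tolist() for b in np.radians([90,120,150,180,216])])
o=np.zeros((600,800,3),np.uint8);o[:384,:512]=W;x=cv2.resize(S[90:290,180:380],(288,288));o[:288,512:]=x;o[384:,:280]=cv2.resize(T[140:294,180:379],(280,216));cv2.imwrite('pics/m.png',o)
E
```

```text
{'clock': 19.4, 'ee_pos': [0.4938, -0.0649, 0.3289], 'ee_rot': [-1.4258, -2.7967, -0.001], 'gripper_width': 0.02, 'wrist_force': [0.7802, 0.4146, -1.286], 'joints': [1.0528, 0.3056, -1.1778, 1.7701, 0.2937, 1.2658, 0.4289]}
[ 0.49156142 -0.06236403] (array([ 0.1, -0. ,  0.3]), array([ 1.4, -3. , 80.1]))
6 [263.3 125.6]
30 [263.4 117.7]
66 [263.5 105.5]
[262 113   4  13  50] [263.5 119. ] [(113, 262, 264), (116, 262, 265), (119, 262, 265), (122, 262, 265), (125, 263, 265)]
rim pred scene z.13/.136 [[232.0, 208.2], [291.4, 206.9], [286.4, 173.4], [264.8, 168.0], [231.9, 206.4], [291.5, 205.1], [286.5, 171.7], [264.8, 166.3]]
wrist rim [[404.6, 88.4], [357.1, 68.2], [304.2, 76.7], [262.8, 110.6], [244.0, 168.4]]
```

View pics/m.png

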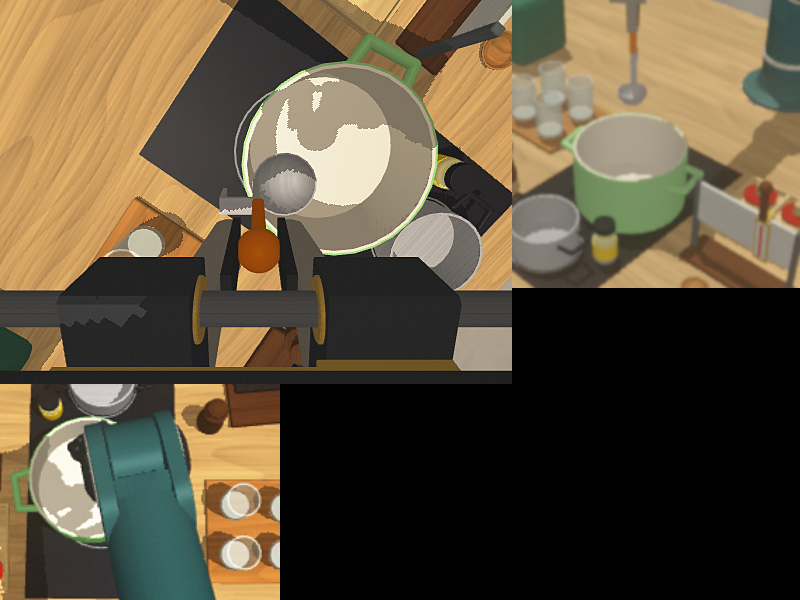

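The wrist view shows the ladle with its hook leg outward at (237,205) and its bowl at (284,184), over the inside of the pot. The pot rim circle is centred near (341,158) with a radius of about 97 px. I'll fit the rim numerically.

```bash
python3 - <<'E'
from h import *
from scipy.optimize import least_squares
W=cv2.imread('pics/v4.png');c=json.load(open('v4.json'));h=cv2.cvtColor(W,cv2.COLOR_BGR2HSV)
g=(h[...,0]>35)&(h[...,0]<80)&(h[...,1]>45)
P=[]
for b in np.radians(list(range(-40,21,3))+list(range(100,172,3))+list(range(195,230,3))):
    d=np.array([np.cos(b),-np.sin(b)]);hit=[r for r in np.arange(80,112,.5) if g[tuple((np.array([341,158])+r*d).round().astype(int)[::-1])]]
    if hit and hit[-1]-hit[0]<9:P.append(np.array([341,158])+np.mean(hit)*d)
print(len(P))
for z in(.13,.134,.138):
    w=np.array([onz(c,*p,z)[:2] for p in P]);f=least_squares(lambda q:np.hypot(*(w-q[:2]).T)-q[2],[.567,-.008,.11],loss='soft_l1',f_scale=.002)
    print(z,f.x.round(4),np.abs(f.fun).mean().round(4))
E
```

```text
51
0.13 [ 0.564  -0.0045  0.1086] 0.0003
0.134 [ 0.5628 -0.0046  0.1074] 0.0003
0.138 [ 0.5616 -0.0046  0.1062] 0.0003
```

Emit:
send_rows:
  increments: "0 0 0 4 0 40 -1; 0 0 0 4 0 80 -1; 0 0 0 4 0 105 -1; 0 0 0 4 0 120 -1; 0 0 0 4 0 130 -1; 0 0 0 4 0 130 -1; 0 0 0 4 0 130 -1"

```text
clock: 20.25
ee_pos: [0.4927, -0.0596, 0.2007]
ee_rot: [1.419, 2.801, 0.001]
wrist_force: [-0.3, 0.6, -0.3]
gripper_width: 0.0197
finger_force: 40.0
```

Emit:
send_rows:
  increments: "0 0 0 0 0 4 -1; 0 0 0 0 0 8 -1; 0 0 0 0 0 8 -1; 0 0 0 0 0 8 -1"

```text
clock: 20.65
ee_pos: [0.4918, -0.0602, 0.1918]
ee_rot: [1.421, 2.802, -0.0]
wrist_force: [0.6, 0.9, -2.0]
gripper_width: 0.0196
finger_force: 40.0
```

Emit:
send_rows:
  increments: "0 0 0 0 0 3 -1; 0 0 0 0 0 3 -1; 0 0 0 0 0 3 -1"

```text
clock: 20.95
ee_pos: [0.4917, -0.0601, 0.1887]
ee_rot: [-1.421, -2.802, 0.0]
wrist_force: [-0.7, -0.5, 0.0]
gripper_width: 0.0198
finger_force: 40.0
```

Emit:
send_rows:
  increments: "0 0 0 0 0 2 -1; 0 0 0 0 0 2 -1; 0 0 0 0 0 2 -1"

```text
clock: 21.25
ee_pos: [0.4926, -0.0599, 0.1874]
ee_rot: [1.42, 2.801, 0.001]
wrist_force: [-0.2, -0.0, 4.1]
gripper_width: 0.0198
finger_force: 40.0
```

Emit:
send_rows:
  increments: "0 0 0 0 0 1 -1; 0 0 0 0 0 1 -1; 0 0 0 0 0 1 -1"

```text
clock: 21.55
ee_pos: [0.4932, -0.0599, 0.1872]
ee_rot: [1.419, 2.799, 0.001]
wrist_force: [-0.6, 0.4, 10.2]
gripper_width: 0.0198
finger_force: 40.0
```

```bash
python3 - <<'E'
from h import *
s=st();W=wsave('v5');c=json.load(open('v5.json'));h=cv2.cvtColor(W,cv2.COLOR_BGR2HSV)
m=(h[...,0]<14)&(h[...,1]>200)&(h[...,2]>80)
for k,q,ce in comps(m,30):print('orange',q,ce.round(1))
tcp=s["ee_pos"];i=np.array([np.cos(np.radians(36)),np.sin(np.radians(36)),0])
L=lambda x,z:tcp+i*(-.014-x)/1000*1000*1+np.array([0,0,z-.056])
for n,x,z in(("legtop",.013,.004),("bridge",0,.004),("handle6",-.010,.006),("bowl",-.038,-.09)):print(n,proj(c,L(x,z)))
print('rim216',[proj(c,[.565-r*.809,-.0055-r*.588,.131]).tolist() for r in(.104,.11)])
E
```

```text
{'clock': 21.55, 'ee_pos': [0.4932, -0.0599, 0.1872], 'ee_rot': [1.4195, 2.7994, 0.0013], 'gripper_width': 0.0198, 'wrist_force': [-0.5639, 0.3599, 10.219], 'joints': [0.9026, 0.4587, -1.0504, 1.9519, 0.475, 1.0003, 0.2631]}
orange [ 238  198   42   75 1820] [258.1 243.1]
legtop [220.2 208. ]
bridge [238.9 208.1]
handle6 [253.2 209. ]
bowl [283.4 179.3]
rim216 [[239.2, 203.9], [230.7, 203.9]]
```

The hook bridge is firmly on the rim: 10 N at TCP z 0.187, against 0.186 expected. I'll release wide, since the knob will lean inward, and retreat.

Emit:
send_rows:
  increments: "0 0 0 0 0 -2 -1; 0 0 0 0 0 -2 0.6; 0 0 0 0 0 -2 0.6; 0 0 0 0 0 -2 0.6; 0 0 0 0 0 -2 0.6; 0 0 0 0 0 -2 0.6; 0 0 0 0 0 -2 0.6; 0 0 0 0 0 -30 0.6; 0 0 0 0 0 -70 0.6; 0 0 0 0 0 -120 0.6; 0 0 0 0 0 -170 0.6; 0 0 0 0 0 -170 0.6"

```text
clock: 22.8
ee_pos: [0.495, -0.0592, 0.3616]
ee_rot: [1.417, 2.793, 0.004]
wrist_force: [0.4, 0.1, -1.2]
gripper_width: 0.0733
finger_force: 0.0
```

```bash
python3 - <<'E'
from h import *
s=st();W=wsave('v6');c=json.load(open('v6.json'));h=cv2.cvtColor(W,cv2.COLOR_BGR2HSV);S=snap("scene","S12.png")
m=(h[...,0]<14)&(h[...,1]>200)&(h[...,2]>80)
for k,q,ce in comps(m,30):print('orange w',q,ce.round(1))
hs=cv2.cvtColor(S,cv2.COLOR_BGR2HSV);m=(hs[...,0]<17)&(hs[...,1]>160)&(hs[...,2]>80);m[:, :200]=0;m[:100]=0;m[:,320:]=0
for k,q,ce in comps(m,10):print('scene',q,ce.round(1))
cal=robot.get_calibration("scene");i=np.array([.809,.588])
for lean in(0,8,12,16):
    p=np.radians(lean);rad=.014*np.cos(p)+.077*np.sin(p);X=np.array([*(np.array([.565,-.0055])-.107*i+rad*i),.131+.077*np.cos(p)-.014*np.sin(p)])
    print(lean,X.round(4),proj(cal,X),proj(c,X))
E
```

```text
{'clock': 22.8, 'ee_pos': [0.495, -0.0592, 0.3616], 'ee_rot': [1.4165, 2.7928, 0.0036], 'gripper_width': 0.0733, 'wrist_force': [0.3895, 0.1097, -1.1742], 'joints': [1.0772, 0.2697, -1.2046, 1.7267, 0.2639, 1.3149, 0.4513]}
orange w [253 156  22  27 387] [262.5 169.6]
scene [263 148   6  23  86] [265.3 157.4]
0 [ 0.4898 -0.0602  0.208 ] [265.4 148.1] [253.1 174.4]
8 [ 0.4983 -0.054   0.2053] [265.  150.9] [263.7 173.9]
12 [ 0.5025 -0.051   0.2034] [264.8 152.5] [268.8 173.5]
16 [ 0.5065 -0.048   0.2012] [264.6 154.1] [273.7 173.1]
```

The ladle hangs: the knob positions in both views match a lean of ~8°. On to the thermometer.

Emit:
send_rows:
  increments: "0 0 4 24 19 0 0; 0 0 8 50 40 0 0; 0 0 12 75 60 0 0; 0 0 16 105 85 0 0; 0 0 20 135 109 0 0; 0 0 24 165 133 0 0; 0 0 28 195 157 0 0; 0 0 32 225 181 0 0; 0 0 36 237 191 0 0; 0 0 36 237 191 0 0; 0 0 36 237 191 0 0"

```text
clock: 24.0
ee_pos: [0.5053, 0.2433, 0.3541]
ee_rot: [-2.214, -2.228, 0.005]
wrist_force: [0.4, -0.1, -0.2]
gripper_width: 0.0462
finger_force: 0.0
```

```bash
python3 - <<'E'
from h import *
st();wsave('v7');c=json.load(open('v7.json'));print(proj(c,[.613,.312,.237]),proj(c,[.593,.312,.16]))
E
```

```text
{'clock': 24.0, 'ee_pos': [0.5053, 0.2433, 0.3541], 'ee_rot': [-2.2143, -2.2277, 0.0045], 'gripper_width': 0.0462, 'wrist_force': [0.4145, -0.1157, -0.1597], 'joints': [0.281, 0.3863, -1.0341, 1.598, 0.3375, 1.3542, -0.7891]}
[389.7 106.7] [343.3 106.3]
```

Emit:
send_rows:
  increments: "0 0 0 0 50 0 0; 0 0 0 0 100 0 0; 0 0 0 0 150 0 0; 0 0 0 0 170 0 0; 0 0 0 0 170 0 0; 0 0 0 0 170 0 0"

```text
clock: 24.65
ee_pos: [0.6754, 0.2434, 0.3549]
ee_rot: [-2.217, -2.224, 0.002]
wrist_force: [0.8, 1.2, 0.4]
gripper_width: 0.0457
finger_force: 0.0
```

```bash
python3 - <<'E'
from h import *
st();wsave('v8');c=json.load(open('v8.json'));print(proj(c,[.613,.312,.237]),proj(c,[.593,.312,.16]))
for t in('v7','v8'):
    im=cv2.imread(f'pics/{t}.png');h=cv2.cvtColor(im,cv2.COLOR_BGR2HSV)
    for nm,m in(('brown',(h[...,2]<120)&(h[...,1]>110)&(h[...,0]<20)),('brass',(h[...,0]>17)&(h[...,0]<30)&(h[...,1]>185))):
        m=m.copy();m[230:]=0
        for k,q,ce in comps(m,40):print(t,nm,q,ce.round(1),np.median(h[k],0))
E
```

```text
{'clock': 24.65, 'ee_pos': [0.6754, 0.2434, 0.3549], 'ee_rot': [-2.2173, -2.2241, 0.0023], 'gripper_width': 0.0457, 'wrist_force': [0.7609, 1.2466, 0.4431], 'joints': [0.1055, 0.6675, -0.9071, 1.1867, 0.5094, 1.5131, -0.7121]}
[186.  105.7] [182.6 105.7]
v7 brown [ 290   55   37  141 4273] [306.8 123.8] [ 12. 163. 106.]
v7 brown [354  86  49  27 902] [380.1  99.5] [ 11. 149.  64.]
v7 brown [160 103   7  53 111] [163.2 128. ] [ 18. 119. 107.]
v7 brown [410 138  50  15  92] [429.7 142.5] [ 14.5 164.  107. ]
v7 brown [166 159   6  49  87] [168.3 182.8] [ 18. 118. 106.]
v7 brown [186 167  24  20  74] [197.1 177.9] [  7.  163.  107.5]
v7 brown [177 204  42   3  71] [198.4 205.5] [ 18. 119. 113.]
v7 brown [223 204  33   2  46] [236.3 204.7] [ 18.  119.  110.5]
v7 brass [328  94  19   5  40] [337.   95.8] [ 20.  190.5 144. ]
v8 brown [ 445    0   52  230 3852] [470.  111.3] [ 14. 163.  98.]
v8 brown [314   8   7  41  74] [316.3  26. ] [ 17. 130. 118.]
v8 brown [214  19   9  33  47] [219.5  30.6] [ 17. 129. 114.]
v8 brown [264  41   5  58  76] [267.1  71.5] [ 17. 129. 116.]
v8 brown [ 196   55   35  140 3824] [213.7 119.5] [ 12.  153.5  72. ]
v8 brown [171  86  27  26 561] [184.   98.5] [ 11. 151.  68.]
v8 brown [154  96  16 111 265] [162.4 152.2] [ 18. 119. 109.]
v8 brown [ 44 103  14  52 201] [ 50.6 128.1] [ 18. 119. 109.]
v8 brown [101 102  10  52 151] [105.7 126.7] [ 18. 121. 116.]
v8 brown [ 66 116  17  19 143] [ 75.3 124.6] [ 16. 130. 109.]
v8 brown [303 137  53  15  72] [326.7 140.3] [ 15.  163.5 108.5]
v8 brown [ 54 159   8  21  81] [ 57.7 167.1] [ 18. 118. 108.]
v8 brown [ 63 163  27  13  83] [ 74.5 168.9] [  2. 216. 117.]
v8 brown [ 75 178  13  15  93] [ 82.  183.8] [ 17. 127. 101.]
v8 brown [ 64 185  13  15  42] [ 68.5 193.1] [  1.  223.5 118. ]
v8 brown [ 60 189   7  19  60] [ 63.3 199.5] [ 18. 119. 108.]
v8 brown [ 85 205  27   2  41] [ 96.4 205.4] [ 18. 120. 115.]
```

```bash
python3 - <<'E'
from h import *
for t,roi in(('v7',(350,80,410,120)),('v8',(165,80,205,120))):
    im=cv2.imread(f'pics/{t}.png');h=cv2.cvtColor(im,cv2.COLOR_BGR2HSV);x0,y0,x1,y1=roi
    m=np.zeros(h.shape[:2],bool);m[y0:y1,x0:x1]=((h[...,2]<120)&(h[...,1]>110)&(h[...,0]<20))[y0:y1,x0:x1]
    k,q,ce=max(comps(m,40),key=lambda a:a[1][4]);print(t,q,[(x,int(np.where(k[:,x])[0].min()),int(np.where(k[:,x])[0].max())) for x in range(q[0],q[0]+q[2],2)])
    if t=='v7': print(h[99,322:360].tolist())
E
```

```text
v7 [354  86  49  27 902] [(354, 96, 106), (356, 94, 107), (358, 94, 107), (360, 94, 107), (362, 94, 107), (364, 93, 107), (366, 93, 107), (368, 93, 107), (370, 93, 107), (372, 93, 107), (374, 92, 107), (376, 92, 107), (378, 92, 109), (380, 90, 110), (382, 89, 111), (384, 88, 112), (386, 87, 112), (388, 86, 112), (390, 86, 112), (392, 86, 111), (394, 87, 110), (396, 88, 109), (398, 89, 107), (400, 92, 105), (402, 96, 101)]
[[10, 155, 107], [16, 169, 110], [21, 182, 112], [20, 180, 112], [20, 177, 111], [21, 181, 111], [20, 181, 110], [20, 180, 109], [20, 175, 105], [20, 180, 136], [20, 184, 144], [20, 185, 142], [20, 183, 142], [20, 182, 143], [20, 184, 143], [20, 181, 142], [20, 179, 144], [20, 185, 142], [20, 185, 142], [20, 187, 142], [21, 186, 141], [21, 185, 142], [20, 189, 142], [21, 183, 142], [20, 180, 143], [20, 184, 141], [20, 184, 143], [20, 183, 141], [20, 184, 143], [20, 178, 143], [20, 184, 144], [21, 189, 154], [18, 163, 75], [11, 122, 50], [10, 135, 51], [9, 137, 52], [8, 111, 53], [10, 151, 54]]
v8 [171  86  27  26 561] [(171, 95, 101), (173, 91, 105), (175, 89, 108), (177, 87, 110), (179, 87, 110), (181, 86, 111), (183, 86, 111), (185, 86, 111), (187, 86, 111), (189, 87, 110), (191, 88, 109), (193, 89, 109), (195, 92, 106), (197, 99, 102)]
```

```bash
python3 - <<'E'
from h import *
c1=json.load(open('v7.json'));c2=json.load(open('v8.json'))
k,r=tri([ray(c1,390,99.1),ray(c2,184,98.6)]);print('knob',k.round(4),r)
for phi in(0,3,5,7,9,11):
    p=np.radians(phi)
    W=lambda x,z,ox,oz:np.array([ox-x*np.cos(p)+z*np.sin(p),k[1],oz+z*np.cos(p)+x*np.sin(p)])
    ox,_,oz=k-W(-.014,.077,0,0)*[1,0,1]
    u=np.array([np.sin(p),0,np.cos(p)])
    print(phi,'origin',round(ox,4),round(oz,4),'lower',proj(c1,W(-.010,.006,ox,oz)),'front',proj(c1,W(.013,.005,ox,oz)),'TCPgrasp',(k-.021*u).round(4))
s=st();p=np.radians(7);u=np.array([np.sin(p),0,np.cos(p)]);print(go(k+.04*u,R.from_rotvec([0,p,0])*D))
E
```

```text
knob [0.612  0.3179 0.2387] [0.2, 0.2]
0 origin 0.598 0.1617 lower [360.  100.5] front [337.5 100.4] TCPgrasp [0.612  0.3179 0.2177]
3 origin 0.594 0.1625 lower [356.5 100.5] front [334.2 100.3] TCPgrasp [0.6109 0.3179 0.2177]
5 origin 0.5913 0.1632 lower [354.2 100.5] front [332.1 100.3] TCPgrasp [0.6102 0.3179 0.2177]
7 origin 0.5887 0.1639 lower [351.9 100.4] front [330.  100.3] TCPgrasp [0.6094 0.3179 0.2178]
9 origin 0.5861 0.1648 lower [349.7 100.4] front [327.9 100.2] TCPgrasp [0.6087 0.3179 0.2179]
11 origin 0.5836 0.1657 lower [347.5 100.4] front [325.9 100.2] TCPgrasp [0.608  0.3179 0.218 ]
{'clock': 24.7, 'ee_pos': [0.6749, 0.244, 0.3557], 'ee_rot': [-2.2166, -2.2259, 0.0012], 'gripper_width': 0.0459, 'wrist_force': [-1.0486, 0.5047, 0.3431], 'joints': [0.1052, 0.6661, -0.9079, 1.1874, 0.5095, 1.513, -0.7122]}
(array([7. , 0. , 0.2]), array([ 74.2, -57.6,  77.4]))
```

Emit:
send_rows:
  increments: "3 0 0 35 -30 20 0; 5 0 0 70 -59 50 0; 5 0 0 74 -59 70 0; 5 0 0 74 -59 70 0; 5 0 0 74 -59 70 0"

```text
clock: 25.2
ee_pos: [0.6166, 0.3174, 0.287]
ee_rot: [-2.174, -2.182, 0.095]
wrist_force: [0.8, -0.8, 0.0]
gripper_width: 0.0459
finger_force: 0.0
```

```bash
python3 -c "
from h import *
st();p=np.radians(5);print(go([.6102,.318,.2177],R.from_rotvec([0,p,0])*D))"
```

```text
{'clock': 25.2, 'ee_pos': [0.6166, 0.3174, 0.287], 'ee_rot': [-2.1742, -2.1816, 0.0946], 'gripper_width': 0.0459, 'wrist_force': [0.8232, -0.78, 0.0091], 'joints': [0.0122, 0.7124, -0.9074, 1.2864, 0.4853, 1.4529, -0.8506]}
(array([0.1, 0.1, 0.2]), array([ 0.7, -0.5, 69.6]))
```

Descend, grip, then lift and straighten.

Emit:
send_rows:
  increments: "0 0 0 0 0 30 0; 0 0 0 0 0 55 0; 0 0 0 0 0 69 0; 0 0 0 0 0 69 0; 0 0 0 0 0 69 0; 0 0 0 0 0 69 -1; 0 0 0 0 0 69 -1; 0 0 0 0 0 69 -1; 0 0 0 0 0 69 -1; 0 0 0 0 0 69 -1"
  newtons: 40

```text
clock: 26.2
ee_pos: [0.6108, 0.3186, 0.2176]
ee_rot: [-2.173, -2.181, 0.094]
wrist_force: [1.1, -0.1, 3.3]
gripper_width: 0.02
finger_force: 40.0
```

Emit:
send_rows:
  increments: "0 0 0 0 -1 -8 -1; 0 0 0 0 -2 -18 -1; 0 0 0 0 -3 -30 -1; 0 0 0 0 -4 -50 -1; 0 0 0 0 -7 -75 -1; 0 0 0 0 -10 -115 -1; 0 0 0 0 -10 -125 -1; -5 0 0 0 -10 -125 -1; -5 0 0 0 -10 -125 -1; -5 0 0 0 -10 -125 -1"

```text
clock: 27.2
ee_pos: [0.6109, 0.3182, 0.3426]
ee_rot: [-2.216, -2.226, 0.003]
wrist_force: [0.9, -0.2, -1.2]
gripper_width: 0.0198
finger_force: 40.0
```

```bash
python3 - <<'E'
from h import *
s=st();S=snap("scene","S13.png");h=cv2.cvtColor(S,cv2.COLOR_BGR2HSV);cal=robot.get_calibration("scene");tcp=s["ee_pos"]
for n,d in(('z66',.01),('z30',-.026),('z6',-.05),('orig',-.056),('tip',-.146)):print(n,proj(cal,tcp+[0,0,d]))
x=int(proj(cal,tcp+[0,0,-.05])[0])
for y in range(170,250,4):print(y,[tuple(int(v) for v in h[y,q]) for q in range(x-4,x+5,2)])
E
```

```text
{'clock': 27.2, 'ee_pos': [0.6109, 0.3182, 0.3426], 'ee_rot': [-2.2164, -2.226, 0.0025], 'gripper_width': 0.0198, 'wrist_force': [0.9132, -0.1837, -1.2432], 'joints': [0.022, 0.6242, -0.9275, 1.2927, 0.4897, 1.4578, -0.8595]}
z66 [363.7 175.4]
z30 [361.4 189.7]
z6 [360.  198.9]
orig [359.6 201.1]
tip [354.6 233.1]
170 [(19, 59, 116), (17, 58, 115), (17, 58, 115), (18, 55, 115), (18, 55, 115)]
174 [(19, 59, 116), (17, 59, 116), (19, 56, 114), (18, 55, 115), (17, 56, 113)]
178 [(17, 58, 114), (18, 53, 115), (18, 58, 114), (18, 56, 118), (17, 62, 107)]
182 [(17, 89, 140), (18, 62, 115), (18, 56, 113), (16, 57, 116), (17, 77, 89)]
186 [(17, 112, 137), (16, 129, 107), (14, 132, 85), (14, 120, 87), (13, 130, 94)]
190 [(17, 115, 133), (15, 133, 94), (13, 138, 87), (14, 136, 88), (16, 127, 108)]
194 [(17, 118, 125), (14, 132, 87), (14, 132, 87), (15, 135, 91), (18, 135, 128)]
198 [(18, 145, 127), (16, 138, 89), (13, 135, 87), (15, 137, 97), (20, 151, 140)]
202 [(20, 74, 151), (20, 119, 146), (20, 149, 137), (20, 154, 139), (21, 156, 141)]
206 [(13, 56, 154), (6, 127, 151), (18, 43, 155), (20, 61, 151), (20, 145, 142)]
210 [(9, 82, 153), (8, 96, 152), (23, 36, 155), (20, 92, 147), (19, 132, 139)]
214 [(7, 122, 150), (13, 56, 154), (21, 45, 154), (20, 121, 143), (18, 121, 137)]
218 [(6, 127, 151), (18, 44, 152), (21, 54, 150), (20, 137, 140), (18, 115, 135)]
222 [(7, 95, 150), (21, 38, 155), (20, 93, 146), (16, 142, 138), (18, 109, 145)]
226 [(13, 58, 153), (22, 43, 153), (19, 124, 142), (10, 167, 130), (13, 131, 140)]
230 [(18, 44, 152), (21, 55, 149), (17, 149, 139), (11, 138, 139), (18, 108, 153)]
234 [(20, 119, 146), (20, 123, 143), (19, 123, 147), (19, 105, 156), (19, 102, 158)]
238 [(19, 97, 157), (19, 105, 158), (19, 103, 158), (19, 105, 156), (19, 104, 154)]
242 [(20, 31, 149), (20, 34, 151), (18, 51, 154), (19, 81, 157), (19, 100, 158)]
246 [(18, 31, 148), (20, 31, 148), (21, 28, 146), (19, 29, 147), (20, 31, 150)]
```

The thermometer hangs vertical in the grip: lower handle end at (359,200) and tip near (353,234), as predicted. I'll carry it to the rim at 160°.

Emit:
send_rows:
  increments: "0 0 2 -15 -10 0 -1; 0 0 4 -45 -22 0 -1; 0 0 7 -80 -37 0 -1; 0 0 9 -115 -53 0 -1; 0 0 12 -150 -69 0 -1; 0 0 14 -185 -85 0 -1; 0 0 16 -220 -101 0 -1; 0 0 18 -255 -117 0 -1; 0 0 20 -280 -128 0 -1; 0 0 20 -292 -133 0 -1; 0 0 20 -292 -133 20 -1; 0 0 20 -292 -133 20 -1"

```text
clock: 28.45
ee_pos: [0.4785, 0.0247, 0.3208]
ee_rot: [-2.569, -1.803, 0.005]
wrist_force: [-0.7, -0.1, -0.6]
gripper_width: 0.0197
finger_force: 40.0
```

```bash
python3 - <<'E'
from h import *
s=st();W=wsave('v9');print(go([.4776,.0263,.205],R.from_rotvec([0,0,np.radians(-20)])*D))
from scipy.optimize import least_squares
c=json.load(open('v9.json'));cp=proj(c,[.565,-.0055,.13]);h=cv2.cvtColor(W,cv2.COLOR_BGR2HSV);g=(h[...,0]>35)&(h[...,0]<80)&(h[...,1]>45);print(cp)
rp=np.linalg.norm(proj(c,[.565,.1045,.13])-cp)
P=[]
for b in np.radians(np.arange(0,360,3)):
    d=np.array([np.cos(b),-np.sin(b)]);hit=[]
    for r in np.arange(rp-13,rp+13,.5):
        q=(cp+r*d).round().astype(int)
        if 0<=q[0]<512 and 0<=q[1]<250 and g[q[1],q[0]]:hit.append(r)
    if hit and hit[-1]-hit[0]<9:P.append(cp+np.mean(hit)*d)
w=np.array([onz(c,*p,.13)[:2] for p in P]);f=least_squares(lambda q:np.hypot(*(w-q[:2]).T)-q[2],[.567,-.008,.11],loss='soft_l1',f_scale=.002);print(len(P),f.x.round(4),np.abs(f.fun).mean())
m=(h[...,0]<14)&(h[...,1]>200)&(h[...,2]>80)
for k,q,ce in comps(m,60):print('orange',q,ce.round(1))
E
```

```text
{'clock': 28.45, 'ee_pos': [0.4785, 0.0247, 0.3208], 'ee_rot': [-2.5689, -1.8026, 0.0049], 'gripper_width': 0.0197, 'wrist_force': [-0.7075, -0.0735, -0.6354], 'joints': [0.7526, 0.1913, -0.9706, 1.8249, 0.1661, 1.2165, -0.6153]}
(array([-0.2, -0. ,  0.2]), array([  0.2,  -1.4, 116.8]))
[344.  169.1]
80 [ 0.564  -0.0049  0.1088] 0.0005778239923698751
orange [111   0  47  18 591] [134.4   6.6]
orange [ 136   30   49   52 1634] [160.9  55.7]
```

Emit:
send_rows:
  increments: "0 0 0 0 -2 40 -1; 0 0 0 0 -2 80 -1; 0 0 0 0 -2 105 -1; 0 0 0 0 -2 118 -1; 0 0 0 0 -2 128 -1; 0 0 0 0 -2 131 -1; 0 0 0 0 -2 131 -1; 0 0 0 0 -2 131 -1"

```text
clock: 29.3
ee_pos: [0.4785, 0.0267, 0.1924]
ee_rot: [2.569, 1.806, 0.002]
wrist_force: [0.6, -0.5, -1.1]
gripper_width: 0.0198
finger_force: 40.0
```

Emit:
send_rows:
  increments: "0 0 0 0 0 2 -1; 0 0 0 0 0 4 -1; 0 0 0 0 0 4 -1; 0 0 0 0 0 4 -1"

```text
clock: 29.7
ee_pos: [0.479, 0.0267, 0.1887]
ee_rot: [2.569, 1.805, 0.004]
wrist_force: [-0.5, -0.0, 5.7]
gripper_width: 0.0198
finger_force: 40.0
```

Contact at 0.1885, as expected for the bridge on the rim. I'll confirm with 1 mm more, then release.

Emit:
send_rows:
  increments: "0 0 0 0 0 1 -1; 0 0 0 0 0 1 -1"

```text
clock: 29.9
ee_pos: [0.4798, 0.0269, 0.1885]
ee_rot: [2.568, 1.805, 0.005]
wrist_force: [0.6, 0.2, 11.2]
gripper_width: 0.0196
finger_force: 40.0
```

Emit:
send_rows:
  increments: "0 0 0 0 0 -2 -1; 0 0 0 0 0 -2 0.6; 0 0 0 0 0 -2 0.6; 0 0 0 0 0 -2 0.6; 0 0 0 0 0 -2 0.6; 0 0 0 0 0 -2 0.6; 0 0 0 0 0 -2 0.6; 0 0 0 0 0 -30 0.6; 0 0 0 0 0 -70 0.6; 0 0 0 0 0 -120 0.6; 0 0 0 0 0 -170 0.6; 0 0 0 0 0 -170 0.6"

```text
clock: 31.1
ee_pos: [0.4809, 0.0277, 0.3625]
ee_rot: [2.564, 1.802, 0.013]
wrist_force: [-0.1, 0.1, 0.8]
gripper_width: 0.0736
finger_force: 0.0
```

Emit:
send_rows:
  increments: "0 0 0 0 -45 0 0.6; 0 0 0 0 -80 0 0.6; 0 0 0 50 -80 0 0.6; 0 0 0 100 -80 0 0.6; 0 0 0 150 -80 0 0.6; 0 0 0 150 -80 0 0.6"

```text
clock: 31.7
ee_pos: [0.4515, 0.2032, 0.3548]
ee_rot: [-2.55, -1.82, -0.001]
wrist_force: [-0.9, 0.2, -1.2]
gripper_width: 0.0736
finger_force: 0.0
```

```bash
python3 - <<'E'
from h import *
s=st();T=snap("top","Tf.png");S=snap("scene","Sf.png");cal=robot.get_calibration("scene");ct=robot.get_calibration("top");C=np.array([.5645,-.005])
h=cv2.cvtColor(T,cv2.COLOR_BGR2HSV);hs=cv2.cvtColor(S,cv2.COLOR_BGR2HSV)
for a in(216,160):
    i=-np.array([np.cos(np.radians(a)),np.sin(np.radians(a))])
    for l in(0,5,10):
        p=np.radians(l);rad=.014*np.cos(p)+.077*np.sin(p);X=np.array([*(C-.107*i+rad*i),.131+.077*np.cos(p)-.014*np.sin(p)]);print(a,l,X.round(3),'top',proj(ct,X),'scene',proj(cal,X))
def show(n,hh,m,roi):
    x0,y0,x1,y1=roi;k=np.zeros(m.shape,bool);k[y0:y1,x0:x1]=m[y0:y1,x0:x1]
    for c,q,ce in comps(k,12):print(n,q.tolist(),ce.round(1))
show('orange top',h,(h[...,0]<16)&(h[...,1]>190)&(h[...,2]>100),(200,150,310,280))
show('orange scene',hs,(hs[...,0]<17)&(hs[...,1]>160)&(hs[...,2]>80),(220,120,330,230))
show('brown top',h,(h[...,0]<22)&(h[...,1]>90)&(h[...,2]<110),(200,170,290,270))
show('brown scene',hs,(hs[...,0]<20)&(hs[...,1]>100)&(hs[...,2]<115),(240,130,330,230))
for p,e in caps(T,"top",.021):print('cap',p.round(4))
trayfind(T)
E
```

```text
{'clock': 31.7, 'ee_pos': [0.4515, 0.2032, 0.3548], 'ee_rot': [-2.5497, -1.8201, -0.0007], 'gripper_width': 0.0736, 'wrist_force': [-0.9307, 0.2464, -1.1746], 'joints': [0.5239, 0.2684, -1.1816, 1.737, 0.2477, 1.3078, -1.0411]}
216 0 [ 0.489 -0.06   0.208] top [265.  233.3] scene [265.6 148.1]
216 5 [ 0.495 -0.056  0.206] top [263.3 231. ] scene [265.4 149.8]
216 10 [ 0.5   -0.052  0.204] top [261.6 228.9] scene [265.1 151.7]
160 0 [0.477 0.027 0.208] top [227.3 238.3] scene [292.3 157.6]
160 5 [0.483 0.025 0.206] top [228.4 235.7] scene [290.1 158.7]
160 10 [0.489 0.022 0.204] top [229.5 233.1] scene [288.  159.9]
orange top [259, 225, 9, 13, 75] [263.3 230.4]
orange scene [263, 148, 6, 22, 84] [265.3 157.2]
brown top [226, 231, 8, 11, 33] [229.6 236.4]
brown top [205, 233, 10, 9, 20] [208.4 236.7]
brown scene [288, 158, 5, 23, 60] [290. 168.]
cap [0.401  0.1915 0.021 ]
tray [0.4673 0.2183] ang 4.0 sides [0.109 0.131 0.109 0.129]
[array([0.4292, 0.1746]), array([0.4236, 0.2564]), array([0.511 , 0.1802]), array([0.5054, 0.2621])]
```

Emit:
send_rows:
  increments: "0 0 0 -20 -30 -45 0; 0 0 0 -60 -45 -60 0; 0 0 0 -108 -45 -60 0; 0 0 0 -156 -45 -60 0; 0 0 0 -204 -45 -60 0; 0 0 0 -252 -45 -60 0; 0 0 0 -300 -45 -60 0; 0 0 0 -348 -45 -60 0; 0 0 0 -396 -45 -60 0; 0 0 0 -440 -45 -60 0; 0 0 0 -440 -45 -60 0; 0 0 0 -440 -45 -60 0"

```text
clock: 33.0
ee_pos: [0.2602, -0.2049, 0.4165]
ee_rot: [2.575, 1.799, 0.002]
wrist_force: [1.3, 0.2, -0.2]
gripper_width: 0.0458
finger_force: 0.0
```

```bash
python3 - <<'E'
from h import *
s=st();T=snap("top","Tg.png");h=cv2.cvtColor(T,cv2.COLOR_BGR2HSV)
for p,e in caps(T,"top",.021):print('cap',p.round(4),np.round(e[1],1))
trayfind(T)
k=np.zeros(h.shape[:2],bool);k[150:280,200:310]=((h[...,0]<16)&(h[...,1]>190)&(h[...,2]>100))[150:280,200:310]
for c,q,ce in comps(k,12):print('orange',q,ce.round(1))
T0=cv2.imread('pics/T9.png');d=cv2.absdiff(T,T0).max(2)>60
for c,q,ce in comps(d,25):print('diff',q.tolist(),ce.round(0))
E
```

```text
{'clock': 33.0, 'ee_pos': [0.2602, -0.2049, 0.4165], 'ee_rot': [2.575, 1.7988, 0.0015], 'gripper_width': 0.0458, 'wrist_force': [1.346, 0.1882, -0.191], 'joints': [0.7819, -0.2618, -0.1635, 1.9624, -0.0433, 1.437, 0.2784]}
cap [0.4005 0.2766 0.021 ] [23.6 24.6]
cap [0.401  0.1916 0.021 ] [23.6 24.5]
tray [0.4443 0.2302] ang 0.4 sides [0.154 0.16  0.154 0.157]
[array([0.4035, 0.1889]), array([0.403 , 0.2709]), array([0.4855, 0.1895]), array([0.485 , 0.2714])]
orange [259 225   9  13  76] [263.3 230.4]
diff [131, 167, 33, 24, 451] [147. 180.]
diff [98, 173, 21, 27, 217] [107. 184.]
diff [0, 216, 215, 168, 19045] [ 99. 306.]
diff [236, 222, 36, 22, 463] [255. 231.]
diff [210, 227, 26, 26, 236] [226. 238.]
diff [267, 239, 8, 7, 31] [271. 242.]
diff [188, 293, 82, 52, 2481] [227. 311.]
diff [332, 296, 132, 88, 5605] [384. 352.]
```

Caps, tray, ladle and thermometer are all where they should be, and the arm is clear. Handing in.

```bash
python3 -c "
from cell import robot
print(robot.hand_in())"
```

```text
the job is handed in; nothing more can be done
None
```

The job is handed in at about 33 s: both caps sit knob up in tray pockets, and the ladle and thermometer hang by their hooks on the pot rim; the jars and the three bystanders were not touched, and the judge gave no verdict.

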